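# Clear the tasting slates into the plate rack and restock the display step

### The job

The tasting is over: stand every slate from the wooden display step on edge in the wire plate rack, one to a slot, and set the two flat oval tins that wait to the left of the step on top of it in the slates' place. The slates are too wide to span and lie too flat to get under, so edge each one out over the right-hand end of the step until it can be pinched; do not let one drop onto the table, and leave the other goods where they are.

Things in the scene. Friction and masses are not known exactly. Their poses are not given: they have to be found in the camera images.
- step: display step, a fixed upturned slatted wooden crate, 250 mm deep (x) by 350 mm wide (y), its flat top 90 mm above its origin (centre of the underside, on the table); x axis away from the robot, y to the left, z up. Its right end (y = -175 mm), towards the rack, drops straight to the table; along the back edge a batten stands 14 mm above the top, from x = +113 to +125 mm
- rack: fixed plate rack: wooden base 180 (x) by 110 (y) mm, top 18 mm above the origin (centre of the underside; z up); eight hoops of 7 mm wire across it in y-z planes, 64 mm wide, tops 81 mm above the origin, at x = -70, -50 .. +70 mm. Seven slots 13 mm wide, at x = -60, -40 .. +60 mm; a slate stands in one, faces along x, on the base. Its x axis points roughly to the left
- slate_1: tasting slate, dark flat plate 100 (x) by 120 (y) by 7 mm, about 0.22 kg; origin at the centre of its underside, z square to its faces (up while it lies flat). It starts flat on the step, y roughly along the step's, in one of four places (two rows, two columns): those by the right end stand back 10 to 20 mm from it; 40 to 60 mm lie between the columns, about 10 mm between the rows. May be absent
- slate_2: tasting slate, dark flat plate 100 (x) by 120 (y) by 7 mm, about 0.22 kg; origin at the centre of its underside, z square to its faces (up while it lies flat). It starts flat on the step, y roughly along the step's, in one of four places (two rows, two columns): those by the right end stand back 10 to 20 mm from it; 40 to 60 mm lie between the columns, about 10 mm between the rows. May be absent
- slate_3: tasting slate, dark flat plate 100 (x) by 120 (y) by 7 mm, about 0.22 kg; origin at the centre of its underside, z square to its faces (up while it lies flat). It starts flat on the step, y roughly along the step's, in one of four places (two rows, two columns): those by the right end stand back 10 to 20 mm from it; 40 to 60 mm lie between the columns, about 10 mm between the rows. May be absent
- slate_4: tasting slate, dark flat plate 100 (x) by 120 (y) by 7 mm, about 0.22 kg; origin at the centre of its underside, z square to its faces (up while it lies flat). It starts flat on the step, y roughly along the step's, in one of four places (two rows, two columns): those by the right end stand back 10 to 20 mm from it; 40 to 60 mm lie between the columns, about 10 mm between the rows. May be absent
- tin_a: flat oval tin, 63 mm (x) by 105 mm (y) by 26 mm high, 0.15 kg; origin at the centre of its underside, z up. It waits on the table to the left of the step, its long side roughly along y
- tin_b: flat oval tin, 63 mm (x) by 105 mm (y) by 25 mm high, 0.15 kg; origin at the centre of its underside, z up. It waits on the table to the left of the step, its long side roughly along y
- tape: roll of tape lying on the table to the right of the step, 98 mm across, 25 mm high, origin at the centre of its underside; leave it alone
- tube: tomato tube lying behind the rack, 166 x 54 x 33 mm, origin under it; leave it alone
- pen: marker pen lying on the table in front of the step, 135 mm long, 17 mm across, origin under its middle; leave it alone

How it is judged:
By the outcome, as a careful person would: the job done as asked, in the order asked, and still so for the second after the job is handed in, with the robot touching nothing.
Of slate_1, slate_2, slate_3, slate_4 only 2 to 4 are there at a start; the rules pass over those that are not, and their reading is None.
At some moment in a run one of tin_a, tin_b may be knocked a few centimetres aside while the robot is not near it.
It also fails if it takes over 210 s, if anything falls off the work surface, if the arm or the gripper's body presses on something with over 40 N, if the wrist force passes 120 N, or if a joint passes its speed limit or range.

### The arm

A 7-joint arm with a two-finger parallel gripper is mounted at the origin on a cart in front of the work surface, level with it; the furniture and walls round the work are solid. World frame = base frame: x ahead of the robot, y to its left, z up, the work surface at z = 0. Lengths are in m, angles in rad, forces in N, time in s.
With the tool pointing down it reaches from about 0.35 to 0.9 m from the base axis. Payload 8.1 kg.
Tool frame: the origin (TCP) lies midway between the tips of the shut fingers; the grasp point (between the pads) lies arm.tcp_to_grasp behind it (arm.tcp_to_grasp is the distance from the TCP to the grasp point, in m); z points along the fingers, y is the line along which they close (so a half turn about z gives the same grasp; the last joint's range is limited). The gripper opens to 92 mm and grips with 3 to 60 N. Pads are 19 mm wide; open, the fingers measure 130 mm over their backs; the gripper's body (75 mm by 190 mm) begins 47 mm behind the grasp point.
Start: joints at [-1.362, 0.434, 0.025, 1.573, -0.012, 1.134, -0.075], TCP at [0.192, 0.595, 0.227] pointing down, gripper open.
Joint ranges: [-2.62, 2.62], [-0.44, 2.09], [-1.27, 1.32], [0.08, 2.57], [-1.32, 4.46], [0.12, 2], [-2.74, 2.74]. Speed limits (rad/s): [2.22, 2.22, 3.01, 3.01, 3.14, 3.14, 3.14].

### API

Orientations are given as a rotation vector (axis times angle).
In Python, from cell import observe, get_image, arm gives the robot as it stands. The module is installed in compiled form; this text tells all that it offers.
- The arm moves only by the tool drive_tool, never from a script. Its argument "steps" is a list of rows, each a list of 5 numbers: the closure, from 0 (fully open) to 1 (shut), then the shift along the world's x, y, z in mm, then the turn about the world's z in rad. In form: [[hand, x, y, z, roll], ...]. A call has 1 to 20 rows; each row shifts and turns the commanded pose from where the row before left it; what a row does not reach is not made up. A row lasts 1/12 s, in which the tool goes at most 41.7 mm and 7.16 degrees, less where a joint would pass 70% of its speed; a pose out of reach is approached as far as the arm can. A call with a gripper value outside its range is refused whole. The fingers move at their own pace and stop on an object; "grip_force" is the grip in N (left out, the last holds). Time passes only in rows, so rows that do not move let the fingers close. It gives the time, the measured TCP pose, the force, the opening and the grip force at its end, in the units of the state.
- observe(): the state, without advancing time (a new reading comes with each control period).
- get_image(name): name is "side" or "top" or "wrist"; returns a dict with "image" (384x512x3 uint8, red, green, blue), "vfov" (degrees; the focal length in pixels is half the picture's height over the tangent of half this angle, whatever the lens; pixels are square), "cx", "cy" (the principal point, pixels), "xyz" and "attitude" of the camera in the world. Camera axes: x right, y down, z forward; pixel columns grow to the right and rows downward; lengths in m; the calibration is good to about 2 mm. A picture is of the moment at which its call begins. There is no depth.
- arm.sign_off(): hands the job in; it is judged then, once.
The state is a dict: "clock": time; "joints": joint angles; "dq": joint speeds; "joint_efforts": joint torques, N m; "position": TCP position; "ee_rot": TCP orientation; "force": force on the tool from outside, world axes, zero at the start; "ft_torque": the same for the moment, N m; "width": opening from 0.0 (shut) to 1.0 (fully open); "gripper_force": force on a finger pad.
Only numpy, scipy, OpenCV 4.12 (cv2) and the standard library are available. Lean on these libraries where they do the work, as an engineer would, in place of code of your own. Each camera call takes 0.05 s, during which the arm holds its last target. There are 200 camera calls.

## Working session

There is one attempt and no reset: what is moved stays moved. The work goes in short steps, Python scripts to look and compute and a tool call to move; the robot and the scene stay as the last step left them, time stands still between calls to the robot, and variables do not carry over. Pictures are saved under pics/ and viewed, at most 14 in all, crops included, and the job is handed in when it is done.

Besides the shell and the picture viewer there is one more tool, called after "Request:" in YAML: its name, and indented under it one key for each argument. drive_tool: Moves the arm, as the interface text tells. Its arguments: {"type":"object","properties":{"steps":{"type":"array"},"grip_force":{"type":"number"}},"required":["steps"]}

```bash
mkdir -p pics; cat > h.py <<'E'
import numpy as np, cv2
from scipy.spatial.transform import Rotation as R
from cell import observe, get_image, arm
def shot(name,fn,crop=None,scale=1):
    d=get_image(name); im=d["image"][:,:,::-1].copy()
    np.save('pics/'+fn+'.npy',np.array({k:v for k,v in d.items()},dtype=object),allow_pickle=True)
    if crop: x0,y0,x1,y1=crop; im=im[y0:y1,x0:x1]
    if scale!=1: im=cv2.resize(im,None,fx=scale,fy=scale,interpolation=cv2.INTER_CUBIC)
    cv2.imwrite('pics/'+fn+'.png',im); return d
def load(fn): return np.load('pics/'+fn+'.npy',allow_pickle=True).item()
def rot(d):
    a=np.array(d["attitude"],float)
    return a if a.shape==(3,3) else R.from_rotvec(a).as_matrix()
def px(d,u,v,z):
    f=d["image"].shape[0]/2/np.tan(np.radians(d["vfov"])/2)
    r=rot(d)@np.array([(u-d["cx"])/f,(v-d["cy"])/f,1]); p=np.array(d["xyz"],float)
    return p+r*(z-p[2])/r[2]
def proj(d,P):
    f=d["image"].shape[0]/2/np.tan(np.radians(d["vfov"])/2)
    c=rot(d).T@(np.array(P,float)-np.array(d["xyz"],float)); return np.array([d["cx"]+f*c[0]/c[2],d["cy"]+f*c[1]/c[2]])
E
python3 - <<'E'
from h import *
np.set_printoptions(precision=4,suppress=True)
s=observe(); print(s, arm.tcp_to_grasp)
ims=[]
for n in("top","side"):
    d=shot(n,n+"0",scale=1.5); print(n,d["vfov"],d["cx"],d["cy"],d["xyz"],d["attitude"])
E
```

```text
{'clock': 0.0, 'joints': array([-1.3616,  0.4352,  0.025 ,  1.5741, -0.0116,  1.134 , -0.0751]), 'dq': array([ 0.0002, -0.0011,  0.0008,  0.    ,  0.0002,  0.0004, -0.0003]), 'joint_efforts': array([  0.0006, -66.7859,   0.9859, -31.4456,  -0.0602,   0.043 ,
         0.0001]), 'position': array([0.1916, 0.5944, 0.2259]), 'ee_rot': array([-0.4879, -3.1034,  0.0024]), 'force': array([ 1.479 , -0.6039, -0.3948]), 'ft_torque': array([-0.0023, -0.0574,  0.0223]), 'gripper_force': 0.0, 'width': 0.9988475889578788} 0.0188
top 46.49091414114168 248.5418613464583 198.24347236117634 [0.4001 0.0276 1.3376] [-2.1619  2.1597 -0.1213]
side 50.37883797061431 252.90355162477601 190.0937400025545 [ 0.165  -1.1233  0.5919] [-1.9334  0.3307 -0.212 ]
```

View both.

View pics/top0.png

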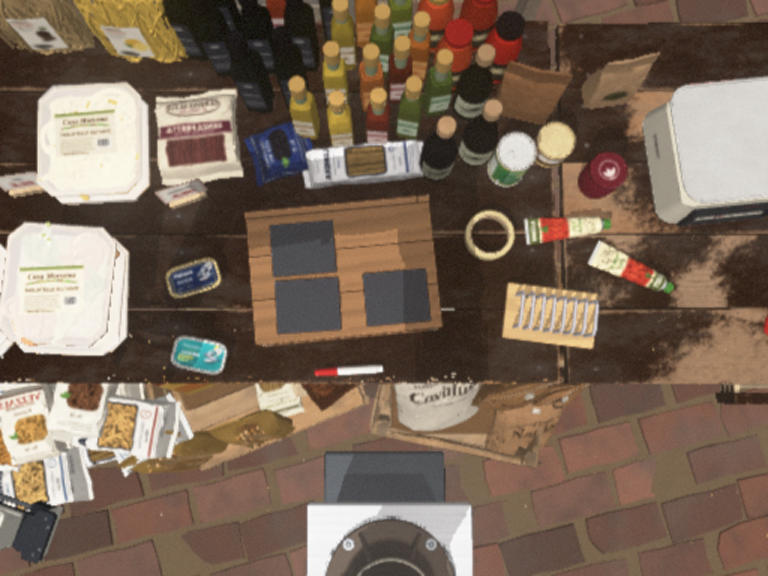

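View pics/side0.png

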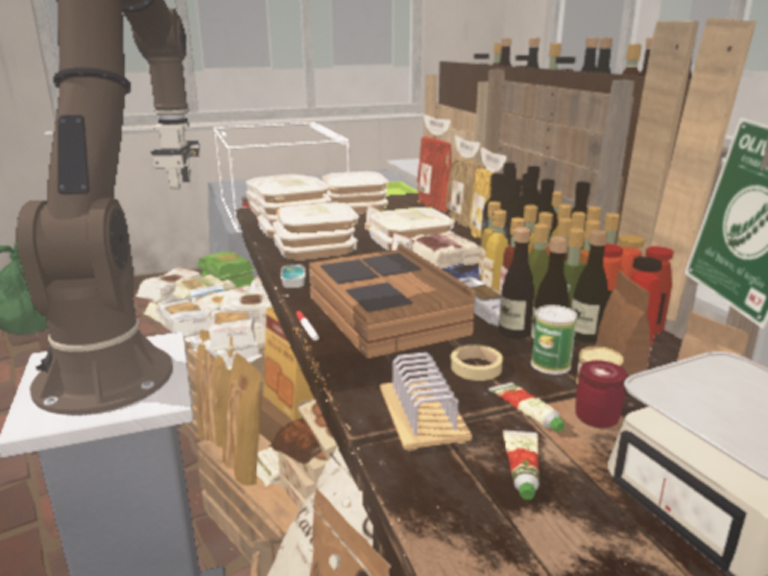

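```bash
python3 - <<'E'
from h import *
d=load('top0'); im=d['image'][:,:,::-1]
a=cv2.resize(im[122:250,155:300],None,fx=5.4,fy=5.4,interpolation=cv2.INTER_CUBIC)[:600]
cv2.imwrite('pics/c1.png',cv2.resize(im[125:250,155:300],None,fx=4.8,fy=4.8,interpolation=cv2.INTER_CUBIC))
b=cv2.resize(im[185:235,330:405],None,fx=8,fy=8,interpolation=cv2.INTER_CUBIC)
c=cv2.resize(im[168:252,105:155],None,fx=4,fy=4,interpolation=cv2.INTER_CUBIC)
o=np.zeros((400,800,3),np.uint8);o[:400,:600]=b;o[:336,600:800]=c
cv2.imwrite('pics/c2.png',o)
E
```

```text
(no output)
```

View pics/c1.png

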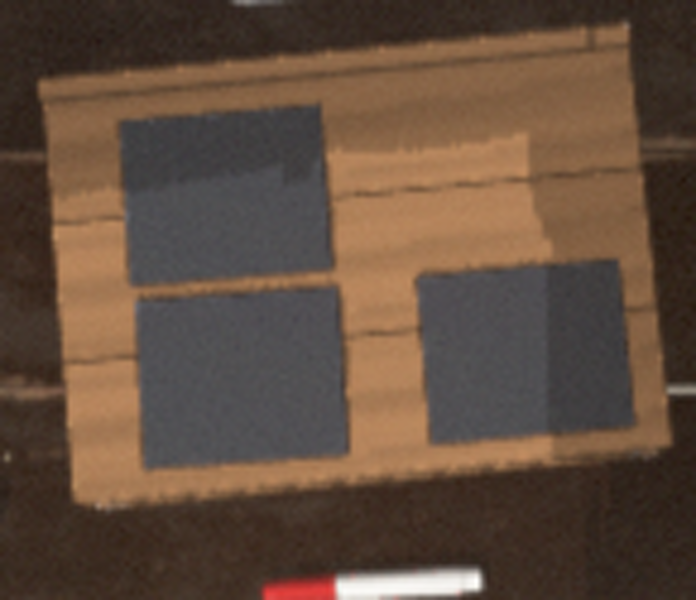

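View pics/c2.png

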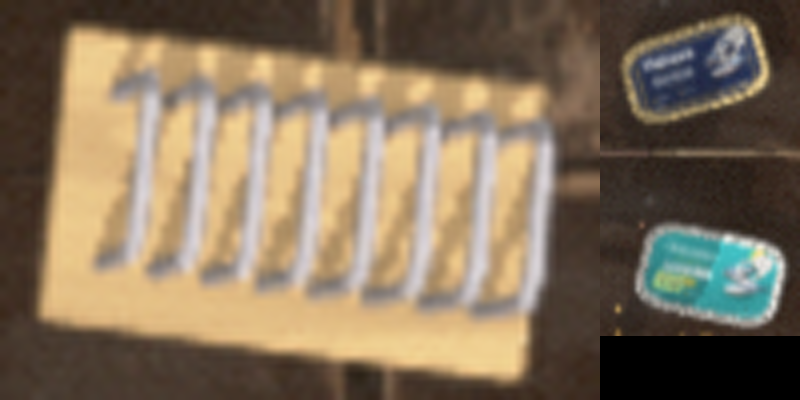

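```bash
python3 - <<'E'
from h import *
np.set_printoptions(precision=4,suppress=True)
d=load('top0')
A=lambda p,z:px(d,155+p[0]/4.8,125+p[1]/4.8,z)
B=lambda p,z:px(d,330+p[0]/8,185+p[1]/8,z)
C=lambda p,z:px(d,105+(p[0]-600)/4,168+p[1]/4,z)
def rect(n,ps,f,z):
    q=np.array([f(p,z) for p in ps])[:,:2]; tl,tr,br,bl=q
    yv=(tl+bl-tr-br)/2; xv=(tl+tr-bl-br)/2
    print(n,q.mean(0),'x',np.hypot(*xv),'y',np.hypot(*yv),'yaw',np.arctan2(-yv[0],yv[1]),np.arctan2(xv[1],xv[0])); print(q.round(4).tolist())
rect('step',[(40,85),(630,28),(670,445),(75,503)],A,.09)
rect('step_z.104back',[(40,85),(630,28),(670,445),(75,503)],A,.104)
rect('BL',[(120,122),(321,104),(332,267),(132,285)],A,.097)
rect('FL',[(137,298),(338,287),(349,454),(145,467)],A,.097)
rect('FR',[(416,274),(618,260),(634,426),(429,443)],A,.097)
rect('rackbase',[(70,25),(548,82),(525,382),(38,320)],B,.018)
# hoop tops
for a in[((150,75),(135,265)),((552,128),(532,305))]: print([B(p,.08)[:2] for p in a])
rect('tinA',[(623,52),(752,14),(769,84),(640,124)],C,.024)
rect('tinB',[(646,222),(787,245),(779,328),(635,305)],C,.024)
print('pen',A((265,590),.01),A((480,580),.01)); print('tape',px(d,490/1.5,233/1.5,.02))
print('tube',px(d,568/1.5,230/1.5,.02),px(d,632/1.5,268/1.5,.02))
E
```

```text
step [0.5967 0.0872] x 0.2494746440454941 y 0.35003693415215564 yaw 0.09860136013973984 0.09478325770220854
[[0.7035, 0.2744], [0.7383, -0.0764], [0.4896, -0.0975], [0.4555, 0.2484]]
step_z.104back [0.5945 0.0866] x 0.24667509761891226 y 0.3461089010972269 yaw 0.09860136013973936 0.09478325770220856
[[0.7001, 0.2717], [0.7345, -0.0752], [0.4886, -0.0961], [0.4549, 0.2459]]
BL [0.6364 0.1621] x 0.09749890797688039 y 0.11812579958498892 yaw 0.09159634458763571 0.0824014300585188
[[0.6795, 0.2253], [0.6904, 0.1069], [0.5931, 0.0997], [0.5824, 0.2165]]
FL [0.5289 0.1514] x 0.09842484487904826 y 0.11789991990395882 yaw 0.060353816827715775 0.06841123139582247
[[0.5748, 0.2134], [0.5813, 0.0961], [0.4837, 0.089], [0.476, 0.207]]
FR [ 0.5442 -0.0126] x 0.09847554468307086 y 0.11881043766086326 yaw 0.07728519393762724 0.0829763041316023
[[0.589, 0.0505], [0.5974, -0.0676], [0.5001, -0.0761], [0.4901, 0.0427]]
rackbase [ 0.5172 -0.3189] x 0.11130103779892364 y 0.17911542924242527 yaw -0.1227228456407046 -0.12072363659319219
[[0.5831, -0.2372], [0.5619, -0.4141], [0.4507, -0.4015], [0.4733, -0.223]]
[array([ 0.5567, -0.2527]), array([ 0.4893, -0.2457])]
[array([ 0.5379, -0.3942]), array([ 0.4753, -0.3848])]
tinA [0.5909 0.3865] x 0.05514264850346967 y 0.09936703145219263 yaw 0.29956122268283836 0.2629760176707486
[[0.6031, 0.4413], [0.6318, 0.3461], [0.5792, 0.332], [0.5493, 0.4267]]
tinB [0.438  0.3702] x 0.060843900017304935 y 0.1063337705818093 yaw -0.1575807538659479 -0.08386007858179653
[[0.4767, 0.4197], [0.46, 0.3155], [0.3994, 0.3198], [0.416, 0.4257]]
pen [0.4057 0.1445 0.01  ] [0.412  0.0122 0.01  ]
tape [ 0.6821 -0.2027  0.02  ]
tube [ 0.6883 -0.3588  0.02  ] [ 0.6115 -0.4833  0.02  ]
```

Request:
drive_tool:
  steps:
    - [0.55, 21.6, -32.8, 0, -0.0726]
    - [0.55, 21.6, -32.8, 0, -0.0726]
    - [0.55, 21.6, -32.8, 0, -0.0726]
    - [0.55, 21.6, -32.8, 0, -0.0726]
    - [0.55, 21.6, -32.8, 0, -0.0726]
    - [0.55, 21.6, -32.8, 0, -0.0726]
    - [0.55, 21.6, -32.8, 0, -0.0726]
    - [0.55, 21.6, -32.8, 0, -0.0726]
    - [0.55, 21.6, -32.8, 0, -0.0726]
    - [0.55, 21.6, -32.8, 0, -0.0726]
    - [0.55, 21.6, -32.8, 0, -0.0726]
    - [0.55, 21.6, -32.8, 0, -0.0726]
    - [0.55, 21.6, -32.8, 0, -0.0726]
    - [0.55, 21.6, -32.8, 0, -0.0726]
    - [0.55, 21.6, -32.8, 0, -0.0726]
    - [0.55, 21.6, -32.8, 0, -0.0726]
    - [0.55, 0, 0, 0, 0]
    - [0.55, 0, 0, 0, 0]

```text
clock: 1.6
position: [0.538, 0.0674, 0.2264]
ee_rot: [2.116, 2.321, -0.002]
force: [0.2, 1.6, -0.3]
width: 0.451
gripper_force: 0.0
```

```bash
python3 - <<'E'
from h import *
d=shot('wrist','w1',scale=1.5); print(d["vfov"],d["cx"],d["cy"],d["xyz"],d["attitude"])
for y in (-.034,.0106): 
    p=np.array([.596,.087])+R.from_euler('z',.0967).as_matrix()[:2,:2]@np.array([-.061,y]); print(p, proj(d,[*p,.097])*1.5)
E
```

```text
58.68894104409624 259.26213061365524 186.18392333607974 [0.53166413 0.13844625 0.3847184 ] [2.87055212 0.13394382 0.01847904]
[0.53856766 0.04726933] [386.00407504 299.52134806]
[0.53426156 0.09166097] [385.61771457 224.33663545]
```

View pics/w1.png

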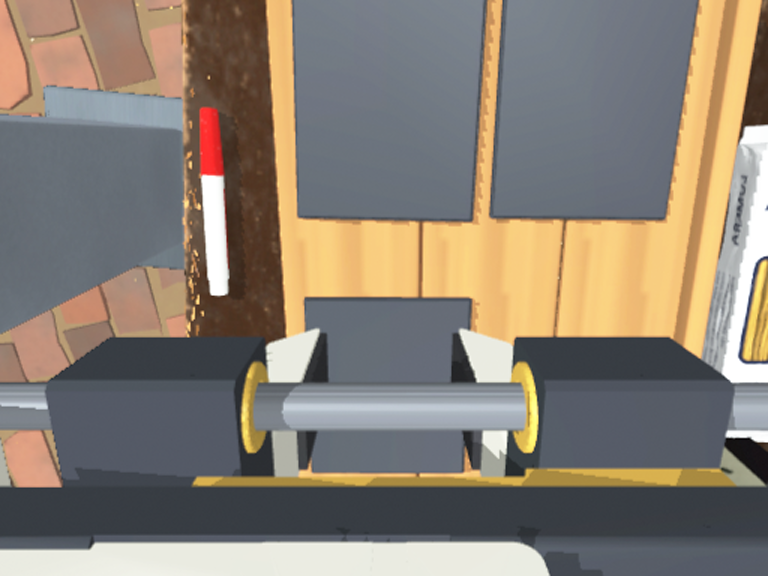

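Request:
drive_tool:
  steps:
    - [0.55, -1, 3, -30, 0.003]
    - [0.55, 0, 0, -30, 0]
    - [0.55, 0, 0, -30, 0]
    - [0.55, 0, 0, -20, 0]
    - [0.55, 0, 0, -14, 0]
    - [0.55, 0, 0, -9, 0]
    - [0.55, 0, 0, 0, 0]
    - [0.55, 0, 0, 0, 0]

```text
clock: 2.32
position: [0.536, 0.074, 0.0939]
ee_rot: [-2.105, -2.331, 0.0]
force: [0.7, -0.5, 0.1]
width: 0.45
gripper_force: 0.0
```

Request:
drive_tool:
  steps:
    - [0.55, 0.7, -7, 0, 0]
    - [0.55, 0.7, -7, 0, 0]
    - [0.55, 0.7, -7, 0, 0]
    - [0.55, 0.7, -7, 0, 0]
    - [0.55, 0.7, -7, 0, 0]
    - [0.55, 0.7, -7, 0, 0]
    - [0.55, 0.7, -7, 0, 0]
    - [0.55, 0.7, -7, 0, 0]
    - [0.55, 0.7, -7, 0, 0]
    - [0.55, 0.7, -7, 0, 0]
    - [0.55, 0.5, -5, 0, 0]
    - [0.55, 0.3, -3, 0, 0]
    - [0.55, 0.2, -2, 0, 0]
    - [0.55, 0, 0, 0, 0]
    - [0.55, 0, 0, 0, 0]

```text
clock: 3.57
position: [0.5443, -0.0071, 0.0936]
ee_rot: [2.107, 2.33, -0.001]
force: [0.3, 0.5, -0.7]
width: 0.45
gripper_force: 0.0
```

```bash
python3 - <<'E'
from h import *
np.set_printoptions(precision=4,suppress=True)
for i in range(3): print(observe()['position'])
d=shot('side','s1',crop=(190,140,340,250),scale=5)
Rz=R.from_euler('z',.0967).as_matrix()[:2,:2]
for q in ((-.111,-.175,.09),(-.011,-.175,.09),(-.061,-.225,.097)): print(q,(proj(d,[*(np.array([.596,.087])+Rz@np.array(q[:2])),q[2]])-[190,140])*5)
E
```

```text
[ 0.5443 -0.0071  0.0936]
[ 0.5443 -0.0071  0.0936]
[ 0.5443 -0.0071  0.0936]
(-0.111, -0.175, 0.09) [292.0933 353.8877]
(-0.011, -0.175, 0.09) [443.9399 323.5373]
(-0.061, -0.225, 0.097) [407.8292 360.1416]
```

View pics/s1.png

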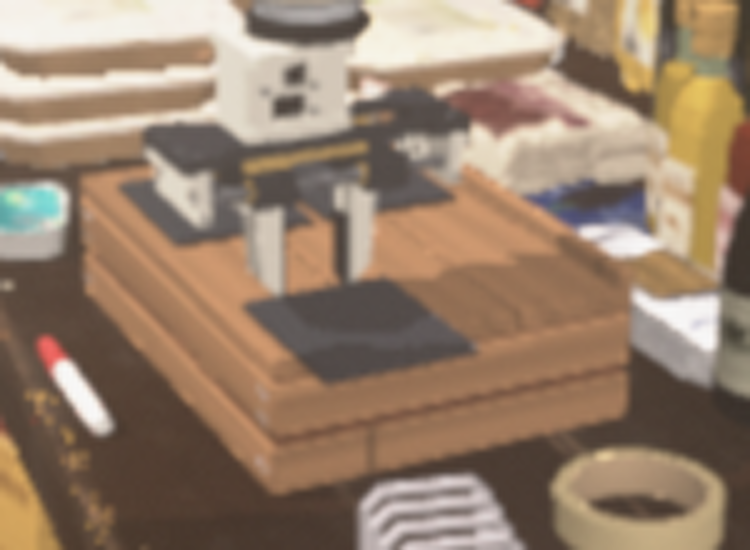

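Request:
drive_tool:
  steps:
    - [0.55, 0.3, -3, 0, 0]
    - [0.55, 0.3, -3, 0, 0]
    - [0.55, 0.1, -1, 0, 0]
    - [0.55, 0, 0, 0, 0]
    - [0.55, 0, 0, 0, 0]

```text
clock: 4.03
position: [0.5451, -0.0142, 0.0937]
ee_rot: [2.107, 2.33, -0.0]
force: [-0.3, 0.2, -0.3]
width: 0.448
gripper_force: 0.0
```

Request:
drive_tool:
  steps:
    - [0.3, -0.3, 3, 15, 0]
    - [0, 0, 0, 30, 0]
    - [0, 0, 0, 20, 0.1208]
    - [0, 0.4, -4.6, 0, 0.1208]
    - [0, 0.4, -4.6, 0, 0.1208]
    - [0, 0.4, -4.6, 0, 0.1208]
    - [0, 0.4, -4.6, 0, 0.1208]
    - [0, 0.4, -4.6, 0, 0.1208]
    - [0, 0.4, -4.6, 0, 0.1208]
    - [0, 0.4, -4.6, 0, 0.1208]
    - [0, 0.4, -4.6, 0, 0.1208]
    - [0, 0.4, -4.6, 0, 0.1208]
    - [0, 0.4, -4.6, 0, 0.1208]
    - [0, 0.2, -2.5, 0, 0.1208]
    - [0, 0.2, -2.5, 0, 0.1208]
    - [0, 0, 0, -20, 0]
    - [0, 0, 0, -20, 0]
    - [0, 0, 0, 0, 0]
    - [0, 0, 0, 0, 0]

```text
clock: 5.62
position: [0.5484, -0.062, 0.1182]
ee_rot: [0.156, -3.135, -0.0]
force: [0.3, -0.2, 0.9]
width: 1.002
gripper_force: 0.0
```

```bash
python3 - <<'E'
from h import *
print(observe()['joints'])
d=shot('side','s2',crop=(190,140,340,250),scale=5)
E
```

```text
[-0.05913826  0.4341968   0.10123234  1.88467295 -0.05756359  0.82783256
  1.74222003]
```

View pics/s2.png

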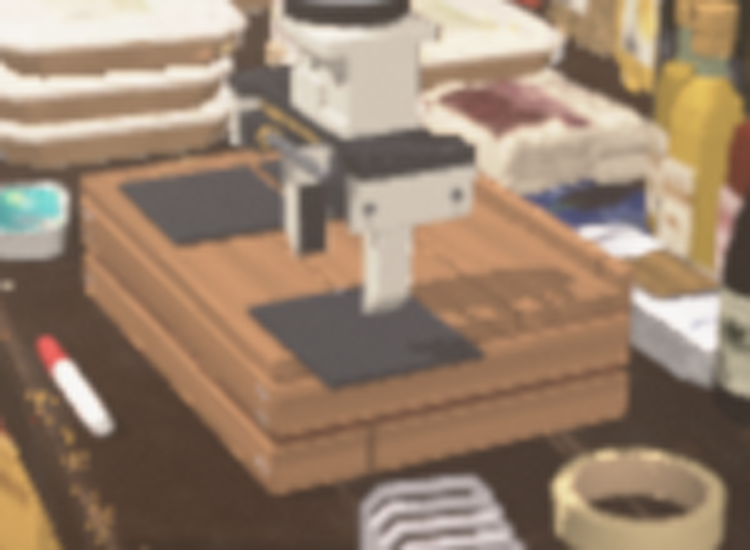

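Request:
drive_tool:
  steps:
    - [0, -0.5, 5, -10, 0]
    - [0, 0, 0, -6, 0]
    - [0, 0, 0, -3, 0]
    - [0, 0, 0, -2, 0]
    - [0, 0, 0, -2, 0]
    - [0, 0, 0, -1.5, 0]
    - [0, 0, 0, -1, 0]
    - [0, 0, 0, 0, 0]
    - [0, 0, 0, 0, 0]

```text
clock: 6.42
position: [0.5488, -0.0571, 0.0934]
ee_rot: [-0.157, 3.137, -0.0]
force: [0.2, -0.9, 0.9]
width: 1.004
gripper_force: 0.7
```

```bash
python3 - <<'E'
from h import *
print(observe()['joints'])
d=shot('side','s3',crop=(190,140,340,250),scale=5)
E
```

```text
[-0.06359804  0.46577304  0.09566653  1.90930776 -0.06167996  0.76909351
  1.73680166]
```

View pics/s3.png

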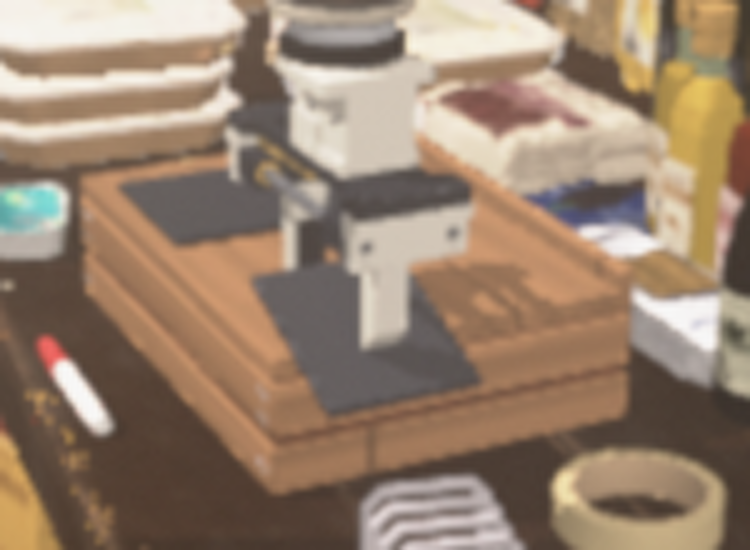

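Request:
drive_tool:
  steps:
    - [0, 0, 0, -1, 0]
    - [0, -0.1, 1, -0.7, 0]
    - [0, 0, 0, 0, 0]
    - [0, 0, 0, 0, 0]

```text
clock: 6.8
position: [0.5484, -0.0555, 0.0914]
ee_rot: [0.157, -3.137, -0.001]
force: [-0.2, -0.6, -0.3]
width: 1.005
gripper_force: 0.1
```

```bash
cat >> h.py <<'E'
Rz=R.from_euler('z',.0967).as_matrix()[:2,:2]
def P(sx,sy): return np.array([.596,.087])+Rz@np.array([sx,sy])
def tilt(d,sx,ov,th):  # outer-edge top corners, tilt about step edge
    th=np.radians(th); out=[]
    for dx in(-.05,.05):
        y=ov*np.cos(th)+.007*np.sin(th); z=.09-ov*np.sin(th)+.007*np.cos(th)
        out.append((proj(d,[*P(sx+dx,-.175-y),z])-[190,140])*5)
    return np.round(out).tolist()
E
python3 - <<'E'
from h import *
d=shot('side','s4',crop=(190,140,340,250),scale=5)
for ov in(.048,.055):
  for th in(15,25,35,45,55): print(ov,th,tilt(d,-.061,ov,th))
E
```

```text
0.048 15 [[327.0, 396.0], [483.0, 363.0]]
0.048 25 [[326.0, 408.0], [481.0, 375.0]]
0.048 35 [[324.0, 418.0], [478.0, 385.0]]
0.048 45 [[320.0, 426.0], [474.0, 393.0]]
0.048 55 [[316.0, 432.0], [469.0, 398.0]]
0.055 15 [[332.0, 403.0], [488.0, 370.0]]
0.055 25 [[331.0, 417.0], [486.0, 383.0]]
0.055 35 [[328.0, 428.0], [483.0, 395.0]]
0.055 45 [[324.0, 437.0], [478.0, 404.0]]
0.055 55 [[319.0, 443.0], [472.0, 410.0]]
```

View pics/s4.png

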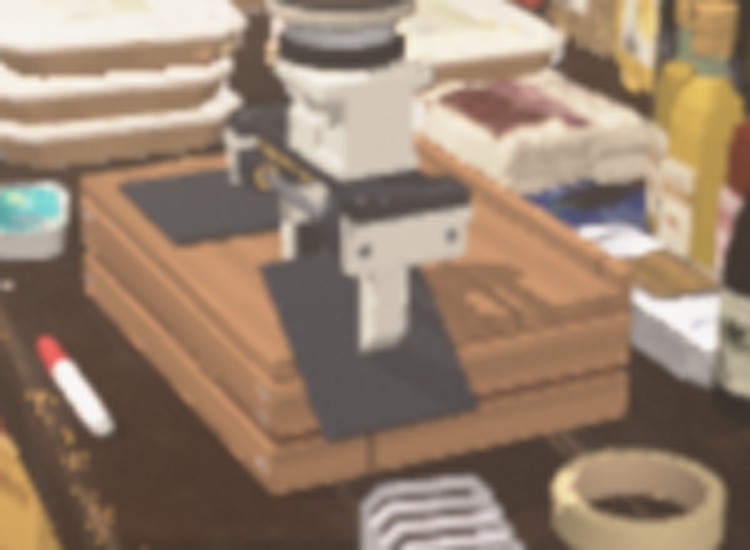

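Request:
drive_tool:
  steps:
    - [0.025, 0.1, -1.0, 0, 0]
    - [0.05, 0.1, -1.1, 0, 0]
    - [0.075, 0.1, -1.1, 0, 0]
    - [0.1, 0.1, -1.1, 0, 0]
    - [0.125, 0.1, -1.1, 0, 0]
    - [0.15, 0.1, -1.1, 0, 0]
    - [0.175, 0.1, -1.1, 0, 0]
    - [0.2, 0.1, -1.1, 0, 0]
    - [0.225, 0.1, -1.1, 0, 0]
    - [0.25, 0.1, -1.1, 0, 0]
    - [0.275, 0.1, -1.1, 0, 0]
    - [0.3, 0.1, -1.1, 0, 0]
    - [0.325, 0.1, -1.1, 0, 0]
    - [0.35, 0.1, -1.1, 0, 0]
    - [0.35, 0, 0, 0, 0]
  grip_force: 25

```text
clock: 8.1
position: [0.55, -0.0715, 0.0916]
ee_rot: [-0.156, 3.138, -0.0]
force: [-0.3, 0.2, 0.1]
width: 0.654
gripper_force: 0.0
```

```bash
python3 - <<'E'
from h import *
d=shot('side','s5',crop=(190,140,340,250),scale=5)
E
```

```text
(no output)
```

View pics/s5.png

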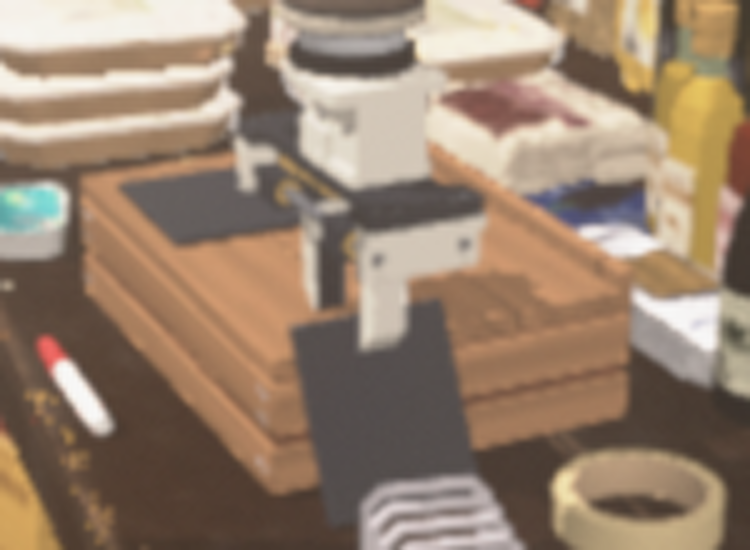

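```bash
python3 - <<'E'
from h import *
from scipy.optimize import least_squares
d=load('s5')
def corner(sx,t,th): # top-face corner, t = distance downslope from step edge
    y=t*np.cos(th)+.007*np.sin(th); z=.09-t*np.sin(th)+.007*np.cos(th)
    return np.array([*P(sx,-.175-y),z])
obs=[(292,328),(440,300),(330,522)]
def f(p):
    sx,ov,th=p
    pts=[corner(sx-.05,ov-.12,th),corner(sx+.05,ov-.12,th),corner(sx-.05,ov,th)]
    return np.concatenate([(proj(d,q)-[190,140])*5-o for q,o in zip(pts,obs)])
r=least_squares(f,[-.06,.08,1.0],x_scale=[.01,.01,.1]); print(r.x,np.degrees(r.x[2]),r.fun.round(1)); sx,ov,th=r.x
print(corner(sx,ov,th),'lower underside z',.09-ov*np.sin(th),'top z',corner(sx,ov-.12,th))
E
```

```text
[-0.06165941  0.10334839  1.10392458] 63.250219401110286 [-2.2 -3.   2.5 -4.5  0.2  7.2]
[ 0.55661945 -0.14565655  0.00086255] lower underside z -0.0022881112420345406 top z [ 0.55140469 -0.09189748  0.10802023]
```

Request:
drive_tool:
  steps:
    - [0.4, 0.2, -2.4, 0, 0]
    - [0.45, 0.2, -2.4, 0, 0]
    - [0.5, 0.2, -2.4, 0, 0]
    - [0.55, 0.2, -2.4, 0, 0]
    - [0.6, 0.2, -2.4, 0, 0]
    - [0.65, 0.2, -2.4, 0, 0]
    - [0.7, 0.2, -2.4, 0, 0]
    - [0.75, 0.2, -2.4, 0, 0]
    - [0.8, 0.2, -2.4, 0, 0]
    - [0.85, 0.2, -2.4, 0, 0]
    - [0.9, 0.2, -2.4, 0, 0]
    - [1, 0, 0, 0, 0]
    - [1, 0, 0, 0, 0]
    - [1, 0, 0, 0, 0]
    - [1, 0, 0, 0, 0]

```text
clock: 9.4
position: [0.5525, -0.0977, 0.0923]
ee_rot: [-0.157, 3.137, 0.0]
force: [-1.9, 1.2, 7.0]
width: 0.148
gripper_force: 22.6
```

```bash
python3 - <<'E'
from h import *
d=shot('side','s6',crop=(190,140,340,250),scale=5)
E
```

```text
(no output)
```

View pics/s6.png

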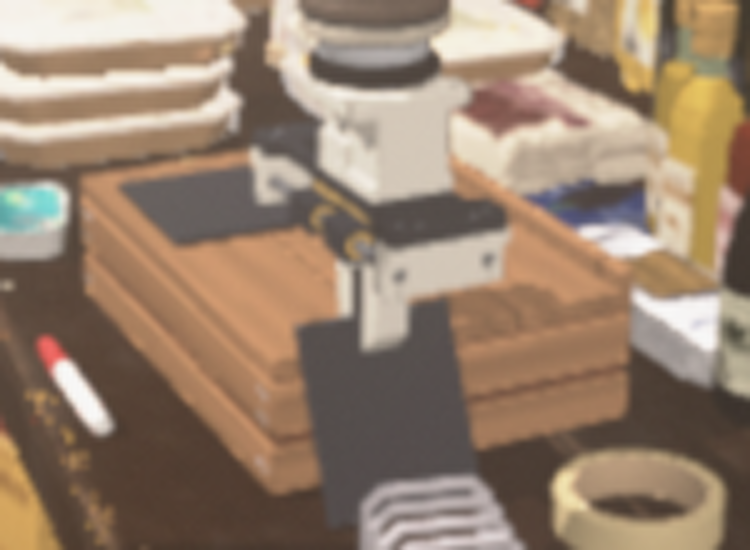

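Request:
drive_tool:
  steps:
    - [1, 0.3, -3, 2, 0]
    - [1, 0.3, -3, 2, 0]
    - [1, 0.3, -3, 2, 0]
    - [1, 0.3, -3, 2, 0]
    - [1, 0.3, -3, 2, 0]
    - [1, 0.3, -3, 2, 0]
    - [1, 0.3, -3, 2, 0]
    - [1, 0.3, -3, 2, 0]
    - [1, 0.3, -3, 2, 0]
    - [1, 0.3, -3, 2, 0]
    - [1, 0, 0, 0, 0]
    - [1, 0, 0, 0, 0]

```text
clock: 10.45
position: [0.5552, -0.1277, 0.1116]
ee_rot: [-0.156, 3.138, 0.0]
force: [0.2, -0.0, -1.6]
width: 0.076
gripper_force: 25.0
```

Request:
drive_tool:
  steps:
    - [1, 0, 0, 15, 0]
    - [1, 0, 0, 25, 0]
    - [1, 0, 0, 30, 0]
    - [1, 0, 0, 30, 0]
    - [1, 0, 0, 15, 0]
    - [1, -4, -20, 0, -0.022]
    - [1, -5, -29, 0, -0.028]
    - [1, -6, -30, 0, -0.028]
    - [1, -6, -30, 0, -0.028]
    - [1, -6, -30, 0, -0.028]
    - [1, -6, -30, 0, -0.028]
    - [1, -6, -30, 0, -0.028]
    - [1, -4, -25, 0, -0.028]
    - [1, -3, -17, 0, 0]
    - [1, 0, -10, 0, 0]
    - [1, 0, 0, 0, 0]
    - [1, 0, 0, 0, 0]

```text
clock: 11.87
position: [0.5095, -0.3777, 0.2262]
ee_rot: [-0.185, -3.136, -0.002]
force: [-0.2, 0.2, -1.4]
width: 0.073
gripper_force: 25.0
```

```bash
python3 - <<'E'
from h import *
s=observe();print(s['position'],s['ee_rot'],s['width'])
d=shot('side','s7'); e=shot('wrist','w7')
im=np.hstack([d['image'][90:310,200:400],]) 
a=cv2.resize(d['image'][110:310,220:350],None,fx=3,fy=3,interpolation=cv2.INTER_CUBIC)
b=cv2.resize(e['image'],None,fx=.8,fy=.8); o=np.zeros((600,800,3),np.uint8); o[:600,:390]=a; o[:307,390:800]=b[:307,:410]
cv2.imwrite('pics/m7.png',o[:,:,::-1])
E
```

```text
[ 0.50954371 -0.37770104  0.22618639] [-1.84594671e-01 -3.13593866e+00 -1.60747425e-03] 0.07336394751298927
```

View pics/m7.png

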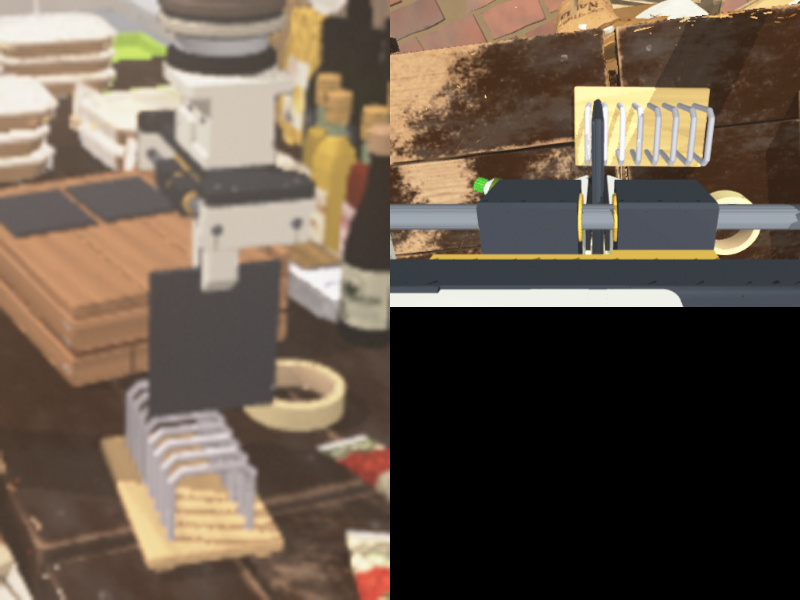

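```bash
python3 - <<'E'
from h import *
g=np.array([.1187,.9929]); n=np.array([-.9929,.1187]); c=np.array([.516,-.319])
for fn in('w7','top0'):
  d=load(fn); im=cv2.cvtColor(np.ascontiguousarray(d['image']),cv2.COLOR_RGB2HSV)
  sat=im[:,:,1].astype(np.float32)
  for yy in(-.024,0,.02):
    xs=np.arange(-.09,.0901,.0005); 
    uv=np.array([proj(d,[*(c+x*g+yy*n),.0775]) for x in xs]).astype(np.float32)
    p=cv2.remap(sat,uv[None,:,0],uv[None,:,1],cv2.INTER_LINEAR)[0]
    p=cv2.GaussianBlur(p[None],(0,0),3)[0]
    mins=[i for i in range(4,len(p)-4) if p[i]==p[i-4:i+5].min() and p[i]<p.mean()]
    print(fn,yy,[(round(xs[i]*1000,1),int(p[i])) for i in mins])
E
```

```text
w7 -0.024 [(np.float64(-69.0), 7), (np.float64(-49.0), 11), (np.float64(-30.0), 3), (np.float64(-10.0), 8), (np.float64(10.0), 7), (np.float64(22.5), 10), (np.float64(31.0), 8), (np.float64(40.5), 9), (np.float64(51.5), 7), (np.float64(57.5), 9), (np.float64(71.0), 8)]
w7 0 [(np.float64(-69.0), 7), (np.float64(-56.5), 37), (np.float64(-49.0), 10), (np.float64(-29.0), 5), (np.float64(-9.0), 10), (np.float64(11.0), 9), (np.float64(31.0), 9), (np.float64(51.0), 9), (np.float64(71.0), 7)]
w7 0.02 [(np.float64(-69.0), 4), (np.float64(-61.0), 39), (np.float64(-48.5), 7), (np.float64(-29.0), 5), (np.float64(-9.0), 10), (np.float64(11.0), 9), (np.float64(31.0), 9), (np.float64(51.5), 9), (np.float64(71.5), 8)]
top0 -0.024 [(np.float64(-70.0), 15), (np.float64(-50.0), 15), (np.float64(-30.0), 16), (np.float64(-10.0), 15), (np.float64(10.0), 16), (np.float64(30.0), 16), (np.float64(50.0), 15), (np.float64(70.0), 13)]
top0 0 [(np.float64(-69.5), 13), (np.float64(-49.0), 16), (np.float64(-29.0), 19), (np.float64(-9.0), 18), (np.float64(11.0), 18), (np.float64(31.0), 19), (np.float64(50.5), 18), (np.float64(70.5), 17)]
top0 0.02 [(np.float64(-70.5), 12), (np.float64(-49.5), 14), (np.float64(-29.0), 20), (np.float64(-9.0), 20), (np.float64(11.0), 22), (np.float64(31.0), 21), (np.float64(51.5), 17), (np.float64(71.0), 19)]
```

Request:
drive_tool:
  steps:
    - [1, 0, 0, -15, 0]
    - [1, 0, 0, -15, 0]
    - [1, 0, 0, -10, 0]
    - [1, 0, 0, -10, 0]
    - [1, 0, 0, -10, 0]
    - [1, 0, 0, -10, 0]
    - [1, 0, 0, -10, 0]
    - [1, 0, 0, -10, 0]
    - [1, 0, 0, -5, 0]
    - [1, 0, 0, 0, 0]
    - [1, 0, 0, 0, 0]

```text
clock: 12.88
position: [0.5091, -0.3787, 0.1313]
ee_rot: [-0.186, -3.136, -0.0]
force: [0.1, 0.5, -1.3]
width: 0.076
gripper_force: 25.0
```

Request:
drive_tool:
  steps:
    - [1, 0, 0, -3, 0]
    - [1, 0, 0, -3, 0]
    - [1, 0, 0, -3, 0]
    - [1, 0, 0, -2, 0]
    - [1, 0, 0, 0, 0]

```text
clock: 13.3
position: [0.5093, -0.3794, 0.1218]
ee_rot: [0.186, 3.135, -0.001]
force: [-2.7, 1.1, 8.0]
width: 0.073
gripper_force: 25.0
```

Request:
drive_tool:
  steps:
    - [0.85, 0, 0, 1, 0]
    - [0.7, 0, 0, 0, 0]
    - [0.7, 0, 0, 0, 0]
    - [0.7, 0, 0, 0, 0]
    - [0.6, 0, 0, 20, 0]
    - [0.55, 0, 0, 35, 0]
    - [0.55, 0, 0, 35, 0]
    - [0.55, 0, 0, 0, 0]

```text
clock: 13.97
position: [0.5118, -0.3809, 0.2185]
ee_rot: [0.185, 3.127, -0.008]
force: [1.2, -0.8, 0.4]
width: 0.446
gripper_force: 0.0
```

```bash
python3 - <<'E'
from h import *
d=shot('side','s8')
# predicted slate corners standing in slot -59.2: outer (-x rack) face
g=np.array([.1187,.9929]); n=np.array([-.9929,.1187]); c=np.array([.516,-.319])
for z in(.018,.138):
  for y in(-.05,.05): print(z,y,proj(d,[*(c+(-.0627)*g+y*n),z]))
im=cv2.cvtColor(np.ascontiguousarray(d['image']),cv2.COLOR_RGB2GRAY)
print(im[215:330:5,262:310:4])
E
```

```text
0.018 -0.05 [309.15947804 282.5142258 ]
0.018 0.05 [268.73788377 288.08442594]
0.138 -0.05 [311.46856319 238.35952891]
0.138 0.05 [269.10554261 243.26471071]
[[136 132 124 122 123 123 124 129 131 121 109 103]
 [123 126 127 124 112  97 112 125 121 121 125 129]
 [104 117 120 120 122 127 130 130 130 129 119  86]
 [126 129 129 127 120 103  70  62  62  62  76 120]
 [ 79  68  76  88 130 141  79  60  60  62 215 155]
 [118 119 141 148 177 176 161  79  77  83  94  83]
 [135 137  77  73  74  73  73  74  74  73  73  72]
 [133 159  74  73  73  74  74  73  72  73  72  73]
 [146 159  80  73  72  73  73  72  71  72  73  72]
 [156 161  78  73  71  72  71  71  72  71  72  72]
 [156 158  78  73  77 141 156 181 176 173 159  73]
 [182 160  78  82 167  72  71  71  70  71 125  75]
 [217 205  80  81 128  70  71  71  70  71 134  73]
 [176 214  80  87 122  71  71  70  70  70 142  71]
 [100 220  82  86 124  77  95 123 130 162 154 165]
 [ 64 176 218 206 184 183 187 179 163 161 172 172]
 [ 70  79 216 201 180 170 162 160 135 136  91 136]
 [ 64  68  85  96  65  63  67  67  60  60 101  75]
 [ 65  63  70  66  72  74  77  75  67  64  76 107]
 [ 74  68  63  64  66  71  72  73  67  66  60  63]
 [ 71  66  63  61  64  71  69  70  72  68  66  65]
 [ 77  67  63  62  60  62  73  71  70  72  70  66]
 [ 67  67  63  64  63  64  67  63  63  71  73  74]]
```

Request:
drive_tool:
  steps:
    - [0.55, 0.5, 34.2, 0, -0.0753]
    - [0.55, 0.5, 34.2, 0, -0.0753]
    - [0.55, 0.5, 34.2, 0, -0.0753]
    - [0.55, 0.5, 34.2, 0, -0.0753]
    - [0.55, 0.5, 34.2, 0, -0.0753]
    - [0.55, 0.5, 34.2, 0, -0.0753]
    - [0.55, 0.5, 34.2, 0, -0.0753]
    - [0.55, 0.5, 34.2, 0, -0.0753]
    - [0.55, 0.5, 34.2, 0, -0.0753]
    - [0.55, 0.5, 34.2, 0, -0.0753]
    - [0.55, 0.5, 34.2, 0, -0.0753]
    - [0.55, 0.5, 34.2, 0, -0.0753]
    - [0.55, 0.5, 34.2, 0, -0.0753]
    - [0.55, 0.5, 34.2, 0, -0.0753]
    - [0.55, 0.5, 34.2, 0, -0.0753]
    - [0.55, 0.5, 34.2, 0, -0.0753]
    - [0.55, 0.5, 34.2, 0, -0.0753]
    - [0.55, 0.5, 34.2, 0, -0.0753]
    - [0.55, 0, 0, 0, 0]
    - [0.55, 0, 0, 0, 0]

```text
clock: 15.68
position: [0.5171, 0.2394, 0.2102]
ee_rot: [-2.105, -2.331, 0.002]
force: [0.3, -0.9, -0.8]
width: 0.45
gripper_force: 0.0
```

Request:
drive_tool:
  steps:
    - [0.55, 2, 0, -30, 0]
    - [0.55, 0, 0, -30, 0]
    - [0.55, 0, 0, -25, 0]
    - [0.55, 0, 0, -15, 0]
    - [0.55, 0, 0, -10, 0]
    - [0.55, 0, 0, -6, 0]
    - [0.55, 0, 0, 0, 0]
    - [0.55, 0, 0, 0, 0]

```text
clock: 16.35
position: [0.5206, 0.2366, 0.0961]
ee_rot: [2.111, 2.326, 0.001]
force: [0.5, 0.0, -0.9]
width: 0.449
gripper_force: 0.0
```

Request:
drive_tool:
  steps:
    - [0.55, 0, 0, -2.4, 0]
    - [0.55, 0.5, -5, 0, 0]
    - [0.55, 0.5, -5, 0, 0]
    - [0.55, 0.8, -8, 0, 0]
    - [0.55, 1.2, -12, 0, 0]
    - [0.55, 1.5, -15, 0, 0]
    - [0.55, 1.5, -15, 0, 0]
    - [0.55, 1.5, -15, 0, 0]
    - [0.55, 1.5, -15, 0, 0]
    - [0.55, 1.5, -15, 0, 0]
    - [0.55, 1.5, -15, 0, 0]
    - [0.55, 1.5, -15, 0, 0]
    - [0.55, 1.5, -15, 0, 0]
    - [0.55, 1.5, -15, 0, 0]
    - [0.55, 1.5, -15, 0, 0]
    - [0.55, 1.5, -15, 0, 0]
    - [0.55, 1.2, -12, 0, 0]
    - [0.55, 0.8, -8, 0, 0]
    - [0.55, 0.5, -5, 0, 0]
    - [0.55, 0.3, -3, 0, 0]

```text
clock: 18.02
position: [0.5425, 0.0133, 0.0932]
ee_rot: [-2.112, -2.326, -0.0]
force: [-1.6, 2.5, 1.9]
width: 0.45
gripper_force: 1.1
```

Request:
drive_tool:
  steps:
    - [0.55, 0, 0, 0, 0]
    - [0.55, 0, 0, 0, 0]

```text
clock: 18.18
position: [0.5423, 0.0141, 0.093]
ee_rot: [-2.11, -2.327, 0.0]
force: [0.1, 0.3, 0.1]
width: 0.449
gripper_force: 0.0
```

Request:
drive_tool:
  steps:
    - [0.55, 0.4, -4, 0, 0]
    - [0.55, 0.5, -5, 0, 0]
    - [0.55, 0.5, -5, 0, 0]
    - [0.55, 0.5, -5, 0, 0]
    - [0.55, 0.4, -4, 0, 0]
    - [0.55, 0.2, -2, 0, 0]
    - [0.55, 0.1, -1, 0, 0]
    - [0.55, 0, 0, 0, 0]
    - [0.55, 0, 0, 0, 0]

```text
clock: 18.93
position: [0.5451, -0.0122, 0.0932]
ee_rot: [2.111, 2.327, 0.0]
force: [-0.4, -0.4, 0.1]
width: 0.452
gripper_force: 0.0
```

```bash
cat >> h.py <<'E'
def S(p): return Rz.T@(np.array(p[:2])-[.596,.087])
def fitslate(d,sx0=-.061,ov0=.05,th0=.0,free=(1,1,1)):
    """match slate silhouette (grey, lighter than table, unsaturated) by polygon IoU, side view"""
    hsv=cv2.cvtColor(np.ascontiguousarray(d['image']),cv2.COLOR_RGB2HSV)
    m=((hsv[:,:,1]<70)&(hsv[:,:,2]<110)).astype(np.float32)
    def corner(sx,t,th):
        y=t*np.cos(th)+.007*np.sin(th); z=.09-t*np.sin(th)+.007*np.cos(th)
        return proj(d,[*P(sx,-.175-y),z])
    def score(p):
        sx,ov,th=p; q=np.array([corner(sx-.05,ov-.12,th),corner(sx+.05,ov-.12,th),corner(sx+.05,ov,th),corner(sx-.05,ov,th)])
        a=np.zeros(m.shape,np.uint8); cv2.fillConvexPoly(a,np.round(q*16).astype(np.int32),255,cv2.LINE_AA,4); a=a/255.
        w=cv2.dilate(a.astype(np.float32),np.ones((9,9)))
        return (a*m).sum()/((a+m-a*m)*(w>0)).sum()
    best=max(((score((sx0+i*.004,ov,th)),sx0+i*.004,ov,th) for i in range(-2,3) for ov in np.arange(ov0-.02,ov0+.0701,.003) for th in np.radians(np.arange(0,91,4))))
    return [round(float(b),4) for b in best[:3]]+[round(float(np.degrees(best[3])),1)]
E
python3 - <<'E'
from h import *
s=observe();print(S(s['position']))
for f in('s2','s3','s4','s5'): print(f,fitslate(load(f)))
d=shot('side','s9'); print(fitslate(d))
E
```

```text
[-0.0602325  -0.09378236]
s2 [0.779, -0.065, 0.06, 0.0]
s3 [0.6655, -0.065, 0.06, 16.0]
s4 [0.6821, -0.065, 0.063, 32.0]
s5 [0.7494, -0.057, 0.102, 84.0]
[0.8499, -0.065, 0.057, 0.0]
```

```bash
python3 - <<'E'
from h import *
print(fitslate(load('side0'),ov0=-.04)); print(fitslate(load('s1'),ov0=.04))
for ov in(-.024,-.018,-.012):print(ov)
d=load('top0')
# precise top-view measures of FR inner/outer edges & step end along step-y line at sx=-.061
g=cv2.cvtColor(np.ascontiguousarray(d['image']),cv2.COLOR_RGB2HSV)[:,:,1].astype(np.float32)
for sx in(-.085,-.061,-.035):
  ys=np.arange(-.21,.03,.0005)
  for z in(.097,.09):
    uv=np.array([proj(d,[*P(sx,y),z]) for y in ys]).astype(np.float32)
    p=cv2.remap(g,uv[None,:,0],uv[None,:,1],cv2.INTER_LINEAR)[0]; gr=np.abs(np.gradient(cv2.GaussianBlur(p[None],(0,0),2)[0]))
    print(sx,z,[(round(ys[i]*1000,1),round(float(gr[i]),1)) for i in range(5,len(p)-5) if gr[i]==gr[i-5:i+6].max() and gr[i]>2.5])
E
```

```text
[0.8169, -0.069, -0.009, 0.0]
[0.8556, -0.065, 0.05, 0.0]
-0.024
-0.018
-0.012
-0.085 0.097 [(np.float64(-193.0), 4.0), (np.float64(-174.0), 3.1), (np.float64(-151.5), 12.1), (np.float64(-34.0), 12.7), (np.float64(14.0), 13.1)]
-0.085 0.09 [(np.float64(-194.0), 3.3), (np.float64(-174.5), 3.6), (np.float64(-152.0), 11.8), (np.float64(-34.0), 12.3), (np.float64(14.0), 13.2)]
-0.061 0.097 [(np.float64(-185.0), 2.6), (np.float64(-179.5), 2.8), (np.float64(-151.0), 12.7), (np.float64(-34.0), 10.4), (np.float64(14.0), 10.6)]
-0.061 0.09 [(np.float64(-152.0), 12.2), (np.float64(-35.0), 10.2), (np.float64(14.0), 10.0)]
-0.035 0.097 [(np.float64(-179.5), 2.5), (np.float64(-176.5), 2.6), (np.float64(-173.5), 2.7), (np.float64(-151.5), 11.4), (np.float64(-35.5), 11.4), (np.float64(12.5), 12.8)]
-0.035 0.09 [(np.float64(-180.0), 3.3), (np.float64(-152.0), 11.2), (np.float64(-35.5), 12.0), (np.float64(12.5), 12.3)]
```

Request:
drive_tool:
  steps:
    - [0.3, -0.5, 5, 15, 0]
    - [0, 0, 10, 30, 0.1208]
    - [0, 0, 10, 30, 0.1208]
    - [0, 0, 10, 0, 0.1208]
    - [0, 0, 10, 0, 0.1208]
    - [0, 0, 10, 0, 0.1208]
    - [0, 0, 10, 0, 0.1208]
    - [0, 0, 10, 0, 0.1208]
    - [0, 0, 10, 0, 0.1208]
    - [0, 0, 10, 0, 0.1208]
    - [0, 0, 10, 0, 0.1208]
    - [0, 0, 10, 0, 0.1208]
    - [0, 0, 10, 0, 0.1208]
    - [0, 0, 0, 0, 0.1208]
    - [0, 0, 0, 0, 0]

```text
clock: 20.23
position: [0.5445, 0.1137, 0.1681]
ee_rot: [-0.163, 3.137, 0.0]
force: [0.1, 0.2, -0.6]
width: 1.0
gripper_force: 0.0
```

```bash
cat >> h.py <<'E'
def edges(d,sx,z=.097,lo=-.26,hi=.03,thr=4,ch=1):
    g=cv2.cvtColor(np.ascontiguousarray(d['image']),cv2.COLOR_RGB2HSV)[:,:,ch].astype(np.float32)
    ys=np.arange(lo,hi,.0005); uv=np.array([proj(d,[*P(sx,y),z]) for y in ys]).astype(np.float32)
    p=cv2.remap(g,uv[None,:,0],uv[None,:,1],cv2.INTER_LINEAR)[0]; gr=np.gradient(cv2.GaussianBlur(p[None],(0,0),2)[0]); a=np.abs(gr)
    return [(round(float(ys[i]*1000),1),round(float(gr[i]),1)) for i in range(5,len(p)-5) if a[i]==a[i-5:i+6].max() and a[i]>thr]
E
python3 - <<'E'
from h import *
s=observe();print(S(s['position']),s['position'],s['ee_rot'])
d=shot('top','t9')
for sx in(-.09,-.075,-.061,-.045,-.03): print(sx,edges(d,sx),edges(d,sx,ch=2))
E
```

```text
[-0.04871981  0.03152588] [0.544464   0.11367473 0.16813048] [-1.63266814e-01  3.13732115e+00  3.52420594e-04]
-0.09 [(-224.0, -10.2), (-106.0, 14.1), (-34.0, -5.1)] [(-103.5, 9.1), (-36.5, -9.6)]
-0.075 [(-225.0, -8.8), (-105.0, 12.0), (-32.0, -6.7)] [(-105.0, 9.8), (-33.0, -7.4)]
-0.061 [(-224.5, -9.2), (-106.0, 13.9), (-66.5, -9.2), (-29.5, 5.1)] [(-103.5, 8.7), (-67.0, -10.9)]
-0.045 [(-252.0, 4.2), (-248.5, -6.1), (-225.5, -11.8), (-105.0, 11.7), (-66.0, -10.8), (-25.5, 4.8)] [(-105.0, 9.5), (-68.0, -8.3)]
-0.03 [(-239.5, 4.9), (-225.0, -11.9), (-106.5, 13.1), (-67.0, -11.6), (-22.5, 5.4)] [(-104.0, 9.3), (-67.0, -11.7)]
```

Request:
drive_tool:
  steps:
    - [1, 1.8, -32.6, 0, 0]
    - [1, 1.8, -32.6, 0, 0]
    - [1, 1.8, -32.6, 0, 0]
    - [1, 1.8, -32.6, 0, 0]
    - [1, 1.8, -32.6, 0, 0]
    - [1, 1.8, -32.6, 0, 0]
    - [1, 1.8, -32.6, 0, 0]
    - [1, 1.8, -32.6, 0, 0]
    - [1, 1.8, -32.6, 0, 0]
    - [1, 0, 0, -30, 0]
    - [1, 0, 0, -30, 0]
    - [1, 0, 0, -10, 0]
    - [1, 0, 0, -5, 0]
    - [1, -0.3, 3, 0, 0]
    - [1, -0.5, 5, 0, 0]
    - [1, -0.5, 5, 0, 0]
    - [1, -0.5, 5, 0, 0]
    - [1, -0.3, 3, 0, 0]
    - [1, -0.2, 2, 0, 0]
    - [1, 0, 0, 0, 0]

```text
clock: 21.95
position: [0.5587, -0.1566, 0.0936]
ee_rot: [-0.154, 3.137, 0.0]
force: [0.4, -0.1, -0.2]
width: 0.003
gripper_force: 0.0
```

```bash
python3 - <<'E'
from h import *
s=observe();print(S(s['position']),s['position'],s['ee_rot'])
d=shot('top','t10')
for sx in(-.1,-.075,-.061,-.045,-.03): print(sx,edges(d,sx))
E
```

```text
[-0.0606471  -0.23888763] [ 0.55870068 -0.15662704  0.09360451] [-1.53636350e-01  3.13715131e+00  1.75260325e-04]
-0.1 [(-225.0, -9.9), (-105.5, 11.9)]
-0.075 [(-232.0, -4.3), (-217.0, -5.0), (-105.0, 11.3)]
-0.061 [(-106.0, 12.7)]
-0.045 [(-105.5, 10.8)]
-0.03 [(-224.5, 7.2), (-201.5, -8.1), (-106.5, 12.9)]
```

Request:
drive_tool:
  steps:
    - [1, -0.3, 3, 0, 0]
    - [1, -0.3, 3, 0, 0]
    - [1, -0.2, 2, 0, 0]
    - [1, 0, 0, 0, 0]
    - [1, 0, 0, 0, 0]

```text
clock: 22.42
position: [0.5577, -0.1493, 0.0931]
ee_rot: [0.152, -3.138, -0.0]
force: [-0.9, -0.0, 0.0]
width: 0.007
gripper_force: 0.0
```

```bash
python3 - <<'E'
from h import *
s=observe();print(S(s['position']),s['force'])
d=shot('top','t11')
for sx in(-.1,-.061,-.03): print(sx,edges(d,sx))
E
```

```text
[-0.06097616 -0.23148354] [-0.92841028 -0.00664903  0.0327483 ]
-0.1 [(-231.5, 5.1), (-223.0, -10.4), (-105.0, 11.1)]
-0.061 [(-223.5, -4.1), (-103.5, 11.8)]
-0.03 [(-216.0, 7.5), (-191.5, -8.4), (-103.5, 11.8)]
```

Request:
drive_tool:
  steps:
    - [1, -0.2, 2, 0, 0]
    - [1, -0.2, 2, 0, 0]
    - [1, -0.1, 1, 0, 0]
    - [1, 0, 0, 0, 0]
    - [1, 0.5, -5, 0, 0]
    - [0.6, 0.5, -5, 15, 0]
    - [0.3, 0, 0, 20, 0]
    - [0, 0, 10, 10, 0]
    - [0, -1, 20, 0, 0]
    - [0, -2, 25, 0, 0]
    - [0, -2, 25, 0, 0]
    - [0, 0, 0, 0, 0]
    - [0, 0, 0, 0, 0]

```text
clock: 23.55
position: [0.5532, -0.0717, 0.1382]
ee_rot: [-0.158, 3.137, 0.002]
force: [0.4, -0.2, -0.1]
width: 0.534
gripper_force: 0.0
```

```bash
python3 - <<'E'
from h import *
s=observe();print(S(s['position']),s['position'],s['width'])
d=shot('top','t12')
for sx in(-.105,-.1,-.03,-.02): print(sx,edges(d,sx))
E
```

```text
[-0.05796277 -0.15380676] [ 0.55315796 -0.07168448  0.13818419] 0.5337878007594832
-0.105 [(-99.0, 9.3)]
-0.1 [(-133.0, -7.2), (-99.5, 13.8)]
-0.03 [(-128.5, -5.3), (-98.5, 9.7), (-95.0, -10.5), (-62.0, 10.6)]
-0.02 [(-107.5, 5.3), (-99.0, 9.9), (-95.5, -7.3), (-62.5, 12.9)]
```

Request:
drive_tool:
  steps:
    - [0, -2, 6, 0, 0]
    - [0, -2.3, 7.4, 0, 0]
    - [0, 0, 0, 0, 0]
    - [0, 0, 0, 0, 0]
    - [0, 0, 0, -10, 0]
    - [0, 0, 0, -12, 0]
    - [0, 0, 0, -12, 0]
    - [0, 0, 0, -4, 0]
    - [0, 0, 0, 0, 0]
    - [0, 0, 0, 0, 0]
  grip_force: 30

```text
clock: 24.43
position: [0.5487, -0.0613, 0.0999]
ee_rot: [0.152, -3.137, 0.0]
force: [-0.4, 0.3, 0.9]
width: 1.002
gripper_force: 0.0
```

```bash
python3 - <<'E'
from h import *
s=observe();print(S(s['position']),s['position'],s['width'])
E
```

```text
[-0.06134844 -0.14304081] [ 0.54874867 -0.0612957   0.09990958] 1.0022416302989472
```

Request:
drive_tool:
  steps:
    - [0, -0.3, 3, 0, 0]
    - [0, 0, 0, -2, 0]
    - [0, 0, 0, -2, 0]
    - [0, 0, 0, -2, 0]
    - [0, 0, 0, -1.5, 0]
    - [0, 0, 0, -1, 0]
    - [0, 0, 0, 0, 0]
    - [0, 0, 0, 0, 0]

```text
clock: 25.1
position: [0.5488, -0.0586, 0.0917]
ee_rot: [-0.151, 3.138, -0.001]
force: [1.0, -4.5, 3.1]
width: 1.002
gripper_force: 2.0
```

```bash
python3 - <<'E'
from h import *
s=observe();print(S(s['position']),s['position'],s['width'])
d=shot('side','s13'); print(fitslate(d,ov0=.05))
d=shot('top','t13')
for sx in(-.105,-.1,-.03,-.02): print(sx,edges(d,sx,z=.13))
E
```

```text
[-0.06104017 -0.14032306] [ 0.5487931  -0.05856088  0.09173667] 1.001523874900325
[0.6043, -0.061, 0.054, 16.0]
-0.105 [(-253.0, -6.6), (-106.0, 5.7)]
-0.1 [(-253.5, -4.9), (-106.0, 5.4)]
-0.03 [(-108.0, -4.2), (-47.0, 9.6)]
-0.02 [(-103.5, 7.4), (-92.5, -8.2), (-46.0, 10.6)]
```

Request:
drive_tool:
  steps:
    - [0.02, 0.05, -0.7, 0, 0]
    - [0.045, 0.1, -0.9, 0, 0]
    - [0.07, 0.1, -0.9, 0, 0]
    - [0.095, 0.1, -0.95, 0, 0]
    - [0.12, 0.1, -0.95, 0, 0]
    - [0.145, 0.1, -0.95, 0, 0]
    - [0.17, 0.1, -0.95, 0, 0]
    - [0.195, 0.1, -0.95, 0, 0]
    - [0.22, 0.1, -0.95, 0, 0]
    - [0.245, 0.1, -0.95, 0, 0]

```text
clock: 26.03
position: [0.55, -0.0658, 0.0923]
ee_rot: [-0.154, 3.137, 0.002]
force: [-0.8, 0.4, 8.6]
width: 0.77
gripper_force: 8.0
```

```bash
python3 - <<'E'
from h import *
s=observe();q=S(s['position']);print(q,s['position'],s['width'],'a',-.175-(q[1]-.046*s['width']))
d=shot('side','s14'); print(fitslate(d,ov0=.05))
d=shot('top','t14')
for sx in(-.105,-.1,-.03,-.02): print(sx,edges(d,sx,z=.13))
E
```

```text
[-0.0605749  -0.14759924] [ 0.54995871 -0.06575815  0.09232026] 0.7704540341317412 a 0.008040124767810658
[0.6549, -0.061, 0.057, 20.0]
-0.105 [(-114.0, 5.4)]
-0.1 [(-114.0, 5.0)]
-0.03 [(-55.5, 9.4)]
-0.02 [(-54.5, 10.5)]
```

Request:
drive_tool:
  steps:
    - [0.235, 0, 0.5, -0.3, 0]
    - [0.235, 0, 0.5, -0.3, 0]
    - [0.235, 0, 0.4, -0.3, 0]
    - [0.235, 0, 0, 0, 0]
    - [0.235, 0, 0, 0, 0]

```text
clock: 26.55
position: [0.5494, -0.0656, 0.0905]
ee_rot: [0.152, -3.138, -0.0]
force: [2.0, -3.0, 1.5]
width: 0.769
gripper_force: 1.7
```

```bash
cat > q.py <<'E'
from h import *
import sys
n=sys.argv[1]
s=observe();q=S(s['position']);print(q,s['position'],s['width'],'a',-.175-(q[1]-.046*s['width']),'inner',(q[1]+.046*s['width']))
d=shot('side','s'+n); print(fitslate(d,ov0=.05))
d=shot('top','t'+n)
for z in(.12,.14,.16): print(z,[edges(d,sx,z=z)[-3:] for sx in(-.105,-.1)])
E
python3 q.py 15
```

```text
[-0.06108507 -0.14744047] [ 0.54943559 -0.06564938  0.09053647] 0.7692617151676936 a 0.007826511653105328 inner -0.1120544338576775
[0.6281, -0.065, 0.06, 24.0]
0.12 [[(-120.0, 4.9)], [(-117.5, 4.3)]]
0.14 [[(-119.0, 4.7)], [(-114.0, 4.2)]]
0.16 [[], [(-256.5, -4.5), (-112.5, 4.5)]]
```

Request:
drive_tool:
  steps:
    - [0.235, 0, 0.6, 0.1, 0]
    - [0.235, 0, 0.6, 0.1, 0]
    - [0.235, 0, 0.6, 0.1, 0]
    - [0.235, 0, 0, 0, 0]
    - [0.235, 0, 0, 0, 0]

```text
clock: 27.07
position: [0.5495, -0.0653, 0.0911]
ee_rot: [-0.15, 3.138, -0.002]
force: [1.4, -7.7, 2.5]
width: 0.763
gripper_force: 3.2
```

```bash
python3 q.py 16
```

```text
[-0.06099476 -0.147084  ] [ 0.54949107 -0.06528586  0.09110969] 0.7628835851780822 a 0.007176647717741846 inner -0.11199135788135828
[0.6388, -0.065, 0.06, 24.0]
0.12 [[(-119.5, 4.9)], [(-115.5, 4.2)]]
0.14 [[(-117.0, 4.1)], [(-113.5, 5.4)]]
0.16 [[(-115.0, 4.0)], [(-256.5, -4.5), (-112.5, 5.6)]]
```

Request:
drive_tool:
  steps:
    - [0.25, 0.07, -0.7, 0, 0]
    - [0.265, 0.07, -0.7, 0, 0]
    - [0.28, 0.07, -0.7, 0, 0]
    - [0.295, 0.07, -0.7, 0, 0]
    - [0.31, 0.07, -0.7, 0, 0]
    - [0.325, 0.07, -0.7, 0.2, 0]
    - [0.34, 0.07, -0.7, 0.2, 0]
    - [0.355, 0.07, -0.7, 0.2, 0]

```text
clock: 27.83
position: [0.5499, -0.0699, 0.0917]
ee_rot: [0.152, -3.138, 0.0]
force: [1.0, -4.4, 2.0]
width: 0.653
gripper_force: 2.0
```

```bash
python3 q.py 17
```

```text
[-0.06105117 -0.15170354] [ 0.54988093 -0.06988926  0.09165763] 0.6533616152664041 a 0.006758170831508509 inner -0.12164890222699933
[0.64, -0.065, 0.06, 24.0]
0.12 [[], [(-122.5, 4.3)]]
0.14 [[(-121.5, 4.3)], [(-119.5, 4.8)]]
0.16 [[(-120.0, 4.9)], [(-118.5, 5.3)]]
```

Request:
drive_tool:
  steps:
    - [0.375, 0.08, -0.85, 0.1, 0]
    - [0.395, 0.08, -0.85, 0.1, 0]
    - [0.415, 0.08, -0.85, 0.1, 0]
    - [0.435, 0.08, -0.85, 0.1, 0]
    - [0.455, 0.08, -0.85, 0.1, 0]
    - [0.455, 0, 0, 0, 0]

```text
clock: 28.43
position: [0.5502, -0.0736, 0.092]
ee_rot: [0.152, -3.137, -0.001]
force: [0.4, -3.9, 1.0]
width: 0.547
gripper_force: 2.3
```

```bash
python3 q.py 18
```

```text
[-0.06105754 -0.15545765] [ 0.55023705 -0.07362644  0.09202046] 0.5468058579907916 a 0.005610714877820944 inner -0.1303045759426681
[0.6371, -0.065, 0.063, 24.0]
0.12 [[(-131.5, 4.7)], []]
0.14 [[(-129.5, 5.7)], [(-125.0, 4.8)]]
0.16 [[(-128.0, 4.4)], [(-123.0, 5.6)]]
```

Request:
drive_tool:
  steps:
    - [0.475, 0.08, -0.85, 0, 0]
    - [0.495, 0.08, -0.85, 0, 0]
    - [0.515, 0.08, -0.85, 0, 0]
    - [0.535, 0.08, -0.85, 0, 0]
    - [0.555, 0.08, -0.85, 0, 0]
    - [0.575, 0.08, -0.85, 0, 0]
    - [0.575, 0, 0, 0, 0]

```text
clock: 29.12
position: [0.5509, -0.0789, 0.0921]
ee_rot: [0.152, -3.138, -0.0]
force: [-0.6, -1.5, -0.4]
width: 0.428
gripper_force: 0.7
```

```bash
python3 q.py 19; python3 - <<'E'
import cv2
import sys; sys.path.insert(0,'.')
from h import load
d=load('s19'); cv2.imwrite('pics/c19.png',cv2.resize(d['image'][130:260,190:340,::-1],None,fx=4.5,fy=4.5,interpolation=cv2.INTER_CUBIC))
E
```

```text
[-0.06086583 -0.16076236] [ 0.55094003 -0.07888786  0.09210333] 0.4278718223674828 a 0.005444459365105153 inner -0.14108025170729674
[0.688, -0.065, 0.069, 36.0]
0.12 [[(-138.5, 5.5)], []]
0.14 [[(-136.5, 5.3)], [(-132.5, 4.3)]]
0.16 [[(-134.0, 4.4)], [(-129.5, 4.5)]]
```

View pics/c19.png

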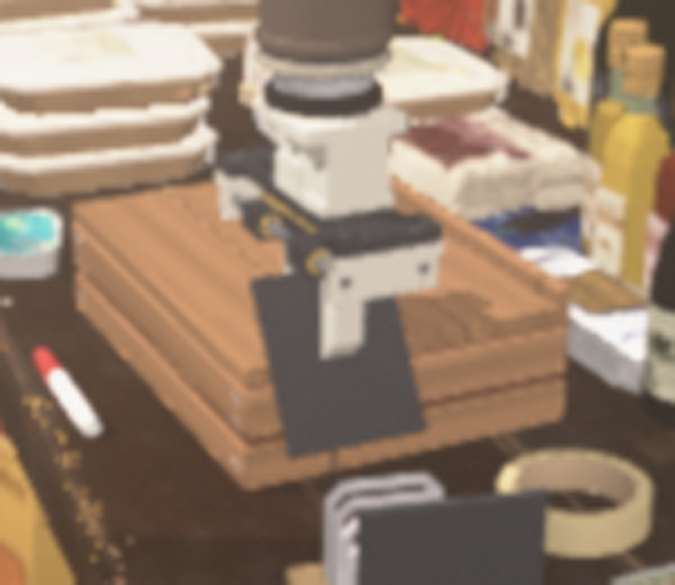

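Request:
drive_tool:
  steps:
    - [0.64, 0.2, -2.2, 0, 0]
    - [0.7, 0.2, -2.5, 0, 0]
    - [0.76, 0.2, -2.5, 0.5, 0]
    - [0.82, 0.2, -2.5, 0.5, 0]
    - [0.88, 0.2, -2.5, 0.5, 0]
    - [1, 0.2, -2.2, 0.5, 0]
    - [1, 0, 0, 0, 0]
    - [1, 0, 0, 0, 0]
    - [1, 0, 0, 0, 0]

```text
clock: 29.97
position: [0.5525, -0.095, 0.0945]
ee_rot: [-0.15, 3.137, -0.003]
force: [0.5, -6.0, 2.6]
width: 0.074
gripper_force: 30.0
```

```bash
python3 q.py 20
```

```text
[-0.06084037 -0.17695634] [ 0.55252888 -0.09500373  0.09451479] 0.07443132722369458 a 0.005380180689365799 inner -0.17353249858478587
[0.8026, -0.065, 0.093, 88.0]
0.12 [[(-158.5, 5.0)], [(-159.0, 4.5)]]
0.14 [[(-156.5, 4.9)], []]
0.16 [[(-155.0, 5.0)], []]
```

```bash
cat >> h.py <<'E'
def zscan(d,xy,lo=0,hi=.2,ch=1,thr=5):
    g=cv2.cvtColor(np.ascontiguousarray(d['image']),cv2.COLOR_RGB2HSV)[:,:,ch].astype(np.float32)
    zs=np.arange(lo,hi,.0005); uv=np.array([proj(d,[*xy,z]) for z in zs]).astype(np.float32)
    p=cv2.remap(g,uv[None,:,0],uv[None,:,1],cv2.INTER_LINEAR)[0]; gr=np.gradient(cv2.GaussianBlur(p[None],(0,0),2)[0]); a=np.abs(gr)
    return [(round(float(zs[i]*1000),1),round(float(gr[i]),1)) for i in range(5,len(p)-5) if a[i]==a[i-5:i+6].max() and a[i]>thr]
E
python3 - <<'E'
from h import *
d=load('s20')
for sx in(-.1,-.09,-.03,-.02): print(sx,zscan(d,P(sx,-.181)),zscan(d,P(sx,-.181),ch=2))
E
```

```text
-0.1 [(120.0, 6.7)] [(120.5, 7.3), (168.0, -6.5), (196.0, 7.3)]
-0.09 [(121.0, 6.3), (158.5, -5.1)] [(121.0, 8.3), (157.5, -6.6)]
-0.03 [] [(119.5, 9.7), (153.5, -8.4), (182.5, 10.3)]
-0.02 [] [(120.5, 7.8), (152.5, -8.5), (183.0, 8.2)]
```

Request:
drive_tool:
  steps:
    - [1, 0.5, -5, 5, 0]
    - [1, 0, 0, 20, 0]
    - [1, 0, 0, 30, 0]
    - [1, 0, 0, 30, 0]
    - [1, 0, 0, 30, 0]
    - [1, 0, 0, 17, 0]
    - [1, -4, -20, 0, -0.03]
    - [1, -5, -28, 0, -0.03]
    - [1, -5, -28, 0, -0.03]
    - [1, -5, -28, 0, -0.03]
    - [1, -5, -28, 0, -0.03]
    - [1, -5, -28, 0, -0.03]
    - [1, -4, -26, 0, -0.0346]
    - [1, -4, -20, 0, 0]
    - [1, -3, -12, 0, 0]
    - [1, 0, 0, 0, 0]
    - [1, 0, 0, 0, 0]

```text
clock: 31.48
position: [0.5125, -0.3157, 0.2259]
ee_rot: [-0.185, -3.136, -0.002]
force: [0.6, 1.0, -2.3]
width: 0.077
gripper_force: 30.0
```

```bash
cat > r.py <<'E'
from h import *
import sys
s=observe();p=s['position'];print(p,s['ee_rot'],s['width'])
g=np.array([.1187,.9929]); n=np.array([-.9929,.1187]); c=np.array([.516,-.319])
v=p[:2]-c; print('rack x',v@g*1000,'y',v@n*1000)
w=R.from_rotvec(s['ee_rot']).as_matrix()[:,1]; print('yaw err',np.arctan2(w[0]*g[1]-w[1]*g[0],w@g))
d=shot('side','r'+sys.argv[1])
for y in(-.03,.03): print(zscan(d,p[:2]-.0035*g+y*n,lo=.05,hi=.3,ch=2,thr=4))
E
python3 r.py 21
```

```text
[ 0.51249902 -0.31571378  0.22587073] [-1.85070910e-01 -3.13561470e+00 -1.94420464e-03] 0.07676520891904198
rack x 2.8473183203570116 y 3.8662005833088497Traceback (most recent call last):
  File "r.py", line 6, in <module>
    w=R.from_rotvec(s['ee_rot']).as_matrix()[:,1]; print('yaw err',np.arctan2(w[0]*g[1]-w[1]*g[0],w@g))
                                                                                                  ~^~
ValueError: matmul: Input operand 1 has a mismatch in its core dimension 0, with gufunc signature (n?,k),(k,m?)->(n?,m?) (size 2 is different from 3)
```

Request:
drive_tool:
  steps:
    - [1, 3.6, -2.5, -10, 0]
    - [1, 0, 0, -15, 0]
    - [1, 0, 0, -10, 0]
    - [1, 0, 0, -10, 0]
    - [1, 0, 0, -10, 0]
    - [1, 0, 0, -10, 0]
    - [1, 0, 0, -10, 0]
    - [1, 0, 0, -10, 0]
    - [1, 0, 0, -10, 0]
    - [1, 0, 0, -5, 0]
    - [1, 0, 0, 0, 0]
    - [1, 0, 0, 0, 0]

```text
clock: 32.48
position: [0.5162, -0.3189, 0.126]
ee_rot: [-0.185, -3.136, -0.0]
force: [0.6, 0.2, -2.4]
width: 0.074
gripper_force: 30.0
```

Request:
drive_tool:
  steps:
    - [1, 0, 0, -3, 0]
    - [1, 0, 0, -3, 0]
    - [1, 0, 0, -3, 0]
    - [1, 0, 0, -2, 0]
    - [1, 0, 0, 0, 0]

```text
clock: 32.9
position: [0.516, -0.3187, 0.1147]
ee_rot: [-0.185, -3.136, -0.0]
force: [0.3, 0.3, -1.2]
width: 0.072
gripper_force: 30.0
```

Request:
drive_tool:
  steps:
    - [1, 0, 0, -2, 0]
    - [1, 0, 0, -2, 0]
    - [1, 0, 0, 0, 0]

```text
clock: 33.15
position: [0.5166, -0.3193, 0.1125]
ee_rot: [0.185, 3.135, -0.001]
force: [-2.8, 1.1, 11.0]
width: 0.076
gripper_force: 30.0
```

Request:
drive_tool:
  steps:
    - [0.85, 0, 0, 1, 0]
    - [0.7, 0, 0, 0, 0]
    - [0.7, 0, 0, 0, 0]
    - [0.7, 0, 0, 0, 0]
    - [0.6, 0, 0, 20, 0]
    - [0.55, 0, 0, 35, 0]
    - [0.55, 0, 0, 35, 0]
    - [0.55, 0, 0, 5, 0]
    - [0.55, 0, 0, 0, 0]

```text
clock: 33.9
position: [0.5178, -0.3197, 0.2099]
ee_rot: [0.184, 3.131, -0.003]
force: [0.9, 0.0, -0.9]
width: 0.444
gripper_force: 0.0
```

Request:
drive_tool:
  steps:
    - [0.55, 6.1, 31.4, 0, -0.0753]
    - [0.55, 6.1, 31.4, 0, -0.0753]
    - [0.55, 6.1, 31.4, 0, -0.0753]
    - [0.55, 6.1, 31.4, 0, -0.0753]
    - [0.55, 6.1, 31.4, 0, -0.0753]
    - [0.55, 6.1, 31.4, 0, -0.0753]
    - [0.55, 6.1, 31.4, 0, -0.0753]
    - [0.55, 6.1, 31.4, 0, -0.0753]
    - [0.55, 6.1, 31.4, 0, -0.0753]
    - [0.55, 6.1, 31.4, 0, -0.0753]
    - [0.55, 6.1, 31.4, 0, -0.0753]
    - [0.55, 6.1, 31.4, 0, -0.0753]
    - [0.55, 6.1, 31.4, 0, -0.0753]
    - [0.55, 6.1, 31.4, 0, -0.0753]
    - [0.55, 6.1, 31.4, 0, -0.0753]
    - [0.55, 6.1, 31.4, 0, -0.0753]
    - [0.55, 6.1, 31.4, 0, -0.0753]
    - [0.55, 6.1, 31.4, 0, -0.0753]
    - [0.55, 0, 0, 0, 0]
    - [0.55, 0, 0, 0, 0]

```text
clock: 35.57
position: [0.6248, 0.249, 0.2046]
ee_rot: [-2.104, -2.331, 0.004]
force: [0.7, -0.6, -0.4]
width: 0.449
gripper_force: 0.0
```

```bash
python3 - <<'E'
from h import *
s=observe();print(S(s['position']),s['position'],s['ee_rot'])
d=load('top0')
for sx in(.015,.0475,.08): print(sx,edges(d,sx,lo=-.01,hi=.19))
E
```

```text
[0.04426218 0.15849458] [0.62475284 0.24902761 0.20460604] [-2.10417056 -2.33076138  0.00399022]
0.015 [(13.5, -13.1), (132.0, 13.2)]
0.0475 [(13.0, -13.7), (132.0, 13.5)]
0.08 [(13.0, -12.1), (132.0, 12.1)]
```

Request:
drive_tool:
  steps:
    - [0.55, 3, 0, -30, 0]
    - [0.55, 0, 0, -30, 0]
    - [0.55, 0, 0, -25, 0]
    - [0.55, 0, 0, -15, 0]
    - [0.55, 0, 0, -8, 0]
    - [0.55, 0, 0, -3, 0]
    - [0.55, 0, 0, 0, 0]
    - [0.55, 0, 0, 0, 0]

```text
clock: 36.23
position: [0.6297, 0.246, 0.0971]
ee_rot: [2.11, 2.326, 0.002]
force: [0.4, 0.5, 0.0]
width: 0.451
gripper_force: 0.0
```

Request:
drive_tool:
  steps:
    - [0.55, 0, 0, -1, 0]
    - [0.55, 0.5, -5, 0, 0]
    - [0.55, 0.5, -5, 0, 0]
    - [0.55, 0.8, -8, 0, 0]
    - [0.55, 1.2, -12, 0, 0]
    - [0.55, 1.5, -15, 0, 0]
    - [0.55, 1.5, -15, 0, 0]
    - [0.55, 1.5, -15, 0, 0]
    - [0.55, 1.5, -15, 0, 0]
    - [0.55, 1.5, -15, 0, 0]
    - [0.55, 1.5, -15, 0, 0]
    - [0.55, 1.5, -15, 0, 0]
    - [0.55, 1.5, -15, 0, 0]
    - [0.55, 1.5, -15, 0, 0]
    - [0.55, 1.5, -15, 0, 0]
    - [0.55, 1.2, -12, 0, 0]
    - [0.55, 0.8, -8, 0, 0]
    - [0.55, 0.5, -5, 0, 0]
    - [0.55, 0.3, -3, 0, 0]
    - [0.55, 0, 0, 0, 0]

```text
clock: 37.9
position: [0.6498, 0.0378, 0.095]
ee_rot: [2.111, 2.327, -0.001]
force: [-0.4, -0.2, 0.2]
width: 0.45
gripper_force: 0.0
```

```bash
python3 - <<'E'
from h import *
s=observe();print(S(s['position']),s['position'],s['ee_rot'])
E
```

```text
[ 0.0487704  -0.05420892] [0.64977639 0.03775309 0.09497787] [ 2.11059279e+00  2.32690073e+00 -7.84949643e-04]
```

Request:
drive_tool:
  steps:
    - [0.55, 0, 0, -1.3, 0]
    - [0.55, 0.5, -5, 0, 0]
    - [0.55, 0.6, -6, 0, 0]
    - [0.55, 0.6, -6, 0, 0]
    - [0.55, 0.6, -6, 0, 0]
    - [0.55, 0.5, -5, 0, 0]
    - [0.55, 0.3, -3, 0, 0]
    - [0.55, 0.2, -2, 0, 0]
    - [0.55, 0, 0, 0, 0]
    - [0.55, -0.5, 5, 10, 0]
    - [0.3, 0, 5, 30, 0.1]
    - [0, 0, 10, 30, 0.1225]
    - [0, 0, 10, 0, 0.1225]
    - [0, 0, 10, 0, 0.1225]
    - [0, 0, 10, 0, 0.1225]
    - [0, 0, 10, 0, 0.1225]
    - [0, 0, 10, 0, 0.1225]
    - [0, 0, 10, 0, 0.1225]
    - [0, 0, 10, 0, 0.1225]
    - [0, 0, 10, 0, 0.1225]

```text
clock: 39.57
position: [0.6527, 0.1064, 0.1649]
ee_rot: [0.414, 3.113, 0.0]
force: [-0.6, -0.4, 0.3]
width: 0.998
gripper_force: 0.0
```

Request:
drive_tool:
  steps:
    - [0, 0, 0, 0, 0.1225]
    - [0, 0, 0, 0, 0.1225]
    - [0, 0, 0, 0, 0.1225]
    - [0, 0, 0, 0, 0]

```text
clock: 39.9
position: [0.6528, 0.1057, 0.1647]
ee_rot: [-0.162, 3.137, -0.0]
force: [0.0, -0.5, -0.4]
width: 1.003
gripper_force: 0.0
```

```bash
python3 - <<'E'
from h import *
s=observe();print(S(s['position']),s['position'],s['ee_rot'])
w=R.from_rotvec(s['ee_rot']).as_matrix()[:2,1]; print('yaw off step y',np.arctan2(-w[0],w[1])-.0967)
d=shot('top','t30')
for sx in(.01,.025,.0475,.07,.085): print(sx,edges(d,sx))
# lateral
g=cv2.cvtColor(np.ascontiguousarray(d['image']),cv2.COLOR_RGB2HSV)[:,:,1].astype(np.float32)
xs=np.arange(-.03,.12,.001)
for sy in(-.2,-.15):
  uv=np.array([proj(d,[*P(x,sy),.097]) for x in xs]).astype(np.float32); p=cv2.remap(g,uv[None,:,0],uv[None,:,1],1)[0]; gr=np.gradient(p); print(sy,xs[np.argmin(gr)],xs[np.argmax(gr)])
E
```

```text
[0.05836338 0.01308832] [0.65282705 0.10566213 0.16470807] [-1.61511483e-01  3.13656030e+00 -2.48791186e-04]
yaw off step y 0.006195404085814427
0.01 [(-218.5, -10.5), (-99.0, 14.2), (-82.0, -5.4)]
0.025 [(-219.5, -11.2), (-99.5, 10.5), (-78.0, -4.9)]
0.0475 [(-219.0, -9.8), (-100.0, 13.2)]
0.07 [(-218.5, -9.6), (-99.5, 14.1), (-88.0, -12.1), (-67.5, 4.2)]
0.085 [(-218.5, -6.2), (-98.5, 11.8), (-87.0, -12.3), (-61.5, 4.7)]
-0.2 -0.001999999999999974 0.10200000000000012
-0.15 2.7755575615628914e-17 0.09800000000000011
```

Request:
drive_tool:
  steps:
    - [0, 1.1, -30.8, 0, 0]
    - [0, 1.1, -30.8, 0, 0]
    - [0, 1.1, -30.8, 0, 0]
    - [0, 1.1, -30.8, 0, 0]
    - [0, 1.2, -30.8, 0, 0]
    - [0, 0, 0, -20, 0]
    - [0, 0, 0, -20, 0]
    - [0, 0, 0, -14, 0]
    - [0, 0, 0, -9, 0]
    - [0, 0, 0, 0, 0]
    - [0, 0, 0, 0, 0]

```text
clock: 40.87
position: [0.6583, -0.0483, 0.1011]
ee_rot: [0.15, -3.138, 0.0]
force: [-0.4, -0.4, 0.7]
width: 0.997
gripper_force: 0.0
```

```bash
python3 - <<'E'
from h import *
s=observe();print(S(s['position']),s['position'],s['width'])
E
```

```text
[ 0.04897589 -0.14071211] [ 0.65833275 -0.04832614  0.10109883] 0.9968038266891902
```

Press down at this point (tip to ≈ 0.0913).

Request:
drive_tool:
  steps:
    - [0, 0, 0, -3, 0]
    - [0, 0, 0, -2, 0]
    - [0, 0, 0, -2, 0]
    - [0, 0, 0, -1.5, 0]
    - [0, 0, 0, -1.2, 0]
    - [0, 0, 0, 0, 0]
    - [0, 0, 0, 0, 0]
  grip_force: 30

```text
clock: 41.45
position: [0.6585, -0.0492, 0.0914]
ee_rot: [-0.151, 3.137, -0.001]
force: [1.9, -3.3, 2.8]
width: 0.994
gripper_force: 2.0
```

```bash
cat > q.py <<'E'
from h import *
import sys
n=sys.argv[1]
s=observe();q=S(s['position']);print(q,s['width'],'a',round(-175-1000*(q[1]-.046*s['width']),1),'inner',round(1000*(q[1]+.046*s['width']),1))
d=shot('side','s'+n); print(fitslate(d,sx0=.049,ov0=.05))
d=shot('top','t'+n)
for z in(.12,.14,.16): print(z,[edges(d,sx,z=z)[-3:] for sx in(.005,.012,.085,.093)])
E
python3 q.py 31
```

```text
[ 0.04908457 -0.14161532] 0.9944587275202255 a 12.4 inner -95.9
[0.6147, 0.041, 0.048, 20.0]
0.12 [[(-107.0, 8.9)], [(-121.5, -5.9), (-107.0, 11.5)], [(-105.5, 4.9), (-97.0, -6.4), (-47.5, 12.7)], [(-48.0, 10.9)]]
0.14 [[(-119.5, -6.4), (-105.5, 11.5)], [(-119.5, -6.1), (-106.0, 11.0)], [(-107.5, -4.9), (-47.5, 13.2)], [(-106.0, 4.9), (-95.0, -8.0), (-48.5, 10.6)]]
0.16 [[(-118.5, -6.1), (-105.0, 11.8)], [(-118.0, -4.8), (-105.0, 9.6)], [(-256.0, -4.3), (-94.0, -7.2), (-48.0, 10.4)], [(-105.0, 7.0), (-75.0, -7.4), (-48.5, 9.1)]]
```

Request:
drive_tool:
  steps:
    - [0.01, 0, 0.3, 0, 0]
    - [0.03, 0.05, -0.6, 0, 0]
    - [0.05, 0.06, -0.6, 0, 0]
    - [0.07, 0.06, -0.6, 0, 0]
    - [0.09, 0.06, -0.6, 0, 0]
    - [0.11, 0.06, -0.6, 0, 0]
    - [0.13, 0.06, -0.6, 0, 0]
    - [0.15, 0.06, -0.6, 0, 0]
    - [0.17, 0.06, -0.6, 0, 0]
    - [0.17, 0, 0, 0, 0]

```text
clock: 42.38
position: [0.6585, -0.0544, 0.0911]
ee_rot: [0.151, -3.138, 0.002]
force: [1.3, -5.7, 4.9]
width: 0.829
gripper_force: 3.9
```

```bash
python3 q.py 32
```

```text
[ 0.04859652 -0.14680174] 0.8289630825677896 a 9.9 inner -108.7
[0.6207, 0.045, 0.051, 20.0]
0.12 [[(-110.0, 8.4)], [(-127.0, -5.7), (-110.5, 10.1)], [(-53.0, 13.2)], [(-115.0, -4.4), (-53.5, 11.0)]]
0.14 [[(-127.0, -5.2), (-109.5, 10.0)], [(-125.5, -6.3), (-109.5, 9.1)], [(-113.5, -5.5), (-53.0, 12.8)], [(-114.5, -5.2), (-81.5, -5.0), (-53.5, 9.8)]]
0.16 [[(-124.0, -5.8), (-108.0, 10.4)], [(-124.0, -5.4), (-108.0, 11.6), (-60.0, 4.4)], [(-112.5, -4.4), (-53.5, 10.7)], [(-110.5, 5.3), (-79.0, -7.4), (-54.0, 9.3)]]
```

Request:
drive_tool:
  steps:
    - [0.16, 0, 0.7, 0, 0]
    - [0.15, 0, 0.9, 0, 0]
    - [0.14, 0, 0.9, 0, 0]
    - [0.14, 0, 0.7, 0, 0]
    - [0.14, 0, 0, 0, 0]
    - [0.14, 0, 0, 0, 0]

```text
clock: 42.98
position: [0.6584, -0.0516, 0.0911]
ee_rot: [0.15, -3.137, 0.003]
force: [0.3, -7.1, 2.9]
width: 0.858
gripper_force: 3.4
```

```bash
python3 q.py 33
```

```text
[ 0.04867689 -0.14401777] 0.8582926493178464 a 8.5 inner -104.5
[0.6314, 0.045, 0.048, 28.0]
0.12 [[(-114.5, 7.3)], [(-123.5, -6.4), (-115.0, 10.7)], [(-105.0, -5.7), (-50.0, 12.6)], [(-51.0, 10.1)]]
0.14 [[(-122.0, -5.9), (-113.5, 11.1)], [(-121.5, -4.6), (-114.0, 11.1)], [(-108.0, -5.8), (-50.5, 11.7)], [(-103.5, -8.9), (-51.0, 9.9)]]
0.16 [[(-120.5, -6.5), (-112.5, 11.0)], [(-120.0, -5.0), (-112.5, 9.7)], [(-102.0, -6.9), (-50.5, 10.5)], [(-108.0, 6.8), (-76.0, -6.8), (-51.5, 9.0)]]
```

Request:
drive_tool:
  steps:
    - [0.15, 0, 0.4, 0, 0]
    - [0.16, 0, 0.4, 0, 0]
    - [0.17, 0, 0.4, 0, 0]
    - [0.18, 0, 0.4, 0, 0]
    - [0.19, 0, 0.4, 0, 0]
    - [0.2, 0, 0.4, 0, 0]
    - [0.2, 0, 0, 0, 0]

```text
clock: 43.67
position: [0.6586, -0.0522, 0.0914]
ee_rot: [0.147, -3.138, 0.008]
force: [-0.2, -12.5, 5.5]
width: 0.802
gripper_force: 6.2
```

```bash
python3 q.py 34
```

```text
[ 0.04882358 -0.1446148 ] 0.8023732421595081 a 6.5 inner -107.7
[0.6409, 0.045, 0.048, 32.0]
0.12 [[(-119.5, 4.9)], [(-123.5, -4.3), (-118.5, 9.6)], [(-108.0, -4.7), (-50.5, 13.0)], [(-109.5, -4.8), (-51.0, 10.0)]]
0.14 [[(-117.0, 7.7)], [(-117.5, 8.2)], [(-108.5, -5.5), (-50.5, 12.4)], [(-106.5, -4.1), (-51.0, 10.1)]]
0.16 [[(-121.0, -4.4), (-115.5, 9.8)], [(-116.5, 8.7)], [(-257.0, -4.1), (-105.0, -5.2), (-50.5, 10.7)], [(-106.0, 5.4), (-76.5, -8.6), (-51.5, 10.0)]]
```

Request:
drive_tool:
  steps:
    - [0.22, 0.07, -0.78, 0, 0]
    - [0.24, 0.07, -0.78, 0, 0]
    - [0.26, 0.07, -0.78, 0, 0]
    - [0.28, 0.07, -0.78, 0, 0]
    - [0.3, 0.07, -0.78, 0, 0]
    - [0.32, 0.07, -0.78, 0, 0]
    - [0.34, 0.07, -0.78, 0, 0]
    - [0.34, 0, 0, 0, 0]

```text
clock: 44.43
position: [0.6591, -0.058, 0.0915]
ee_rot: [0.146, -3.138, 0.008]
force: [0.6, -15.0, 6.6]
width: 0.661
gripper_force: 7.2
```

```bash
python3 q.py 35
```

```text
[ 0.04883694 -0.150458  ] 0.6605033829285295 a 5.8 inner -120.1
[0.6348, 0.045, 0.048, 32.0]
0.12 [[(-120.5, 6.0)], [(-129.0, -7.0), (-121.0, 11.0)], [(-92.5, 6.7), (-88.5, -7.3), (-56.0, 11.7)], [(-118.0, -5.8), (-56.5, 10.9)]]
0.14 [[(-128.0, -5.5), (-119.5, 10.1)], [(-128.0, -5.3), (-119.5, 11.0)], [(-116.5, -4.5), (-56.0, 11.0)], [(-92.5, 7.3), (-84.5, -10.4), (-57.0, 11.4)]]
0.16 [[(-126.5, -7.2), (-118.5, 11.2)], [(-127.0, -5.0), (-118.5, 10.1)], [(-91.0, 4.2), (-85.5, -5.0), (-56.5, 11.1)], [(-113.5, 6.2), (-82.0, -9.1), (-57.0, 10.0)]]
```

Request:
drive_tool:
  steps:
    - [0.36, 0.08, -0.82, 0, 0]
    - [0.38, 0.08, -0.82, 0, 0]
    - [0.4, 0.08, -0.82, 0, 0]
    - [0.42, 0.08, -0.82, 0, 0]
    - [0.44, 0.08, -0.82, 0, 0]
    - [0.44, 0, 0, 0, 0]

```text
clock: 45.03
position: [0.6595, -0.0621, 0.0912]
ee_rot: [0.147, -3.138, 0.008]
force: [1.8, -15.3, 1.8]
width: 0.561
gripper_force: 7.4
```

```bash
python3 q.py 36
```

```text
[ 0.04880726 -0.1545807 ] 0.5610217011835562 a 5.4 inner -128.8
[0.6244, 0.045, 0.042, 60.0]
0.12 [[], [(-135.0, -6.4), (-129.5, 11.3)], [(-100.5, 8.4), (-92.5, -8.5), (-61.5, 11.4)], [(-99.5, 4.1), (-93.0, -4.6), (-62.0, 10.1)]]
0.14 [[(-133.5, -4.6), (-128.5, 8.3)], [(-134.0, -7.3), (-128.5, 12.5)], [(-120.5, -5.0), (-61.5, 10.2)], [(-101.0, 7.2), (-89.5, -11.4), (-61.5, 9.8)]]
0.16 [[(-132.0, -6.6), (-126.5, 11.7)], [(-132.5, -4.8), (-127.0, 11.2)], [(-99.0, 7.4), (-90.5, -6.6), (-61.0, 10.5)], [(-119.0, 7.0), (-86.5, -8.0), (-62.0, 9.1)]]
```

Request:
drive_tool:
  steps:
    - [0.46, 0.08, -0.82, 0, 0]
    - [0.48, 0.08, -0.82, 0, 0]
    - [0.5, 0.08, -0.82, 0.1, 0]
    - [0.52, 0.08, -0.82, 0.1, 0]
    - [0.54, 0.08, -0.82, 0.1, 0]
    - [0.54, 0, 0, 0, 0]

```text
clock: 45.63
position: [0.6597, -0.0663, 0.091]
ee_rot: [0.146, -3.137, 0.008]
force: [2.1, -14.4, 0.3]
width: 0.466
gripper_force: 7.3
```

```bash
python3 q.py 37
```

```text
[ 0.0485774  -0.15872004] 0.4664232071965779 a 5.2 inner -137.3
[0.6297, 0.045, 0.042, 68.0]
0.12 [[(-142.0, 4.8)], [(-138.0, 7.0)], [(-111.5, 8.2), (-97.5, -10.0), (-65.5, 9.5)], [(-110.0, 4.0), (-98.0, -4.7), (-65.0, 10.5)]]
0.14 [[], [(-136.5, 7.2)], [(-125.0, -4.8), (-64.5, 10.6)], [(-109.0, 7.6), (-93.0, -9.3), (-65.0, 11.4)]]
0.16 [[(-134.5, 7.2)], [(-135.0, 7.0)], [(-108.0, 7.3), (-94.0, -6.8), (-64.5, 11.2)], [(-124.5, 6.7), (-91.5, -9.3), (-65.5, 8.0)]]
```

Request:
drive_tool:
  steps:
    - [0.56, 0.08, -0.83, 0.3, 0]
    - [0.58, 0.08, -0.83, 0.4, 0]
    - [0.6, 0.08, -0.83, 0.4, 0]
    - [0.62, 0.08, -0.83, 0.4, 0]
    - [0.64, 0.08, -0.83, 0.4, 0]
    - [0.66, 0.08, -0.83, 0.4, 0]
    - [0.66, 0, 0, 0, 0]

```text
clock: 46.32
position: [0.6596, -0.0709, 0.0929]
ee_rot: [0.147, -3.136, 0.007]
force: [1.0, -14.1, -1.5]
width: 0.343
gripper_force: 7.5
```

```bash
python3 q.py 38
```

```text
[ 0.0480816  -0.16326337] 0.3428521948267308 a 4.0 inner -147.5
[0.6238, 0.045, 0.042, 72.0]
0.12 [[(-148.0, 4.9)], [(-148.0, 4.8)], [(-121.0, 7.2), (-103.0, -8.0), (-70.0, 11.9)], [(-121.0, 5.7), (-102.5, -4.1), (-70.5, 10.6)]]
0.14 [[(-146.0, 4.5)], [(-145.0, 4.9)], [(-130.5, -5.0), (-70.0, 11.3)], [(-120.0, 7.4), (-98.0, -10.3), (-70.5, 11.6)]]
0.16 [[(-144.5, 4.9)], [(-143.5, 4.4)], [(-118.5, 7.7), (-99.0, -7.5), (-69.5, 10.9)], [(-130.0, 6.6), (-96.5, -8.1), (-71.0, 8.3)]]
```

Request:
drive_tool:
  steps:
    - [0.69, 0.13, -1.3, 0.4, 0]
    - [0.72, 0.13, -1.3, 0.4, 0]
    - [0.75, 0.13, -1.3, 0.4, 0]
    - [0.78, 0.13, -1.35, 0.4, 0]
    - [0.81, 0.13, -1.35, 0.4, 0]
    - [0.85, 0.15, -1.7, 0.3, 0]
    - [0.9, 0.15, -2, 0, 0]
    - [1, 0.1, -1.5, 0, 0]
    - [1, 0, 0, 0, 0]
    - [1, 0, 0, 0, 0]

```text
clock: 47.25
position: [0.6601, -0.0844, 0.0941]
ee_rot: [0.145, -3.135, 0.01]
force: [3.7, -18.6, -9.9]
width: 0.078
gripper_force: 30.0
```

```bash
python3 q.py 39; python3 - <<'E'
from h import *
d=load('s39')
for sx in(.01,.02,.08,.09): print(sx,zscan(d,P(sx,-.181)),zscan(d,P(sx,-.181),ch=2))
E
```

```text
[ 0.04726929 -0.17681924] 0.07776905758653493 a 5.4 inner -173.2
[0.5899, 0.045, 0.036, 84.0]
0.12 [[(-164.0, 4.8)], [(-163.0, 4.7)], [(-147.5, 5.9), (-117.5, -7.7), (-84.5, 9.6)], [(-84.5, 11.3)]]
0.14 [[(-162.0, 4.9)], [(-161.0, 5.2)], [(-83.5, 10.7)], [(-144.5, 5.2), (-112.0, -10.1), (-84.0, 11.6)]]
0.16 [[(-159.0, 4.8)], [(-97.5, -4.5), (-89.5, 4.7)], [(-113.5, -5.9), (-83.5, 10.8)], [(-146.0, 6.4), (-109.0, -8.2), (-85.0, 7.7)]]
0.01 [(8.0, 7.5), (191.5, 5.8)] [(8.0, 5.5), (191.5, 6.1)]
0.02 [(6.0, 5.9), (47.0, -5.2), (184.0, 5.2), (194.0, -5.6)] [(186.5, 6.1), (193.0, -6.4)]
0.08 [(48.0, -6.1)] [(119.0, 9.1), (152.5, -7.9), (183.5, 8.5)]
0.09 [] [(4.5, 6.7), (120.5, 8.2), (153.0, -8.6), (182.0, 10.2)]
```

Request:
drive_tool:
  steps:
    - [1, 0.3, -3, 0, 0]
    - [1, 0.7, -7, 2, 0]
    - [1, 0, 0, 15, 0]
    - [1, 0, 0, 30, 0]
    - [1, 0, 0, 30, 0]
    - [1, 0, 0, 30, 0]
    - [1, -12, -16, 0, -0.02]
    - [1, -18, -20, 0, -0.03]
    - [1, -20, -20, 0, -0.03]
    - [1, -20, -20, 0, -0.03]
    - [1, -20, -20, 0, -0.03]
    - [1, -18, -20, 0, -0.03]
    - [1, -14, -20, 0, -0.04]
    - [1, -10, -15, 0, 0]
    - [1, -5, -8, 0, 0]
    - [1, 0, -5, 0, 0]
    - [1, 0, 0, 0, 0]
    - [1, 0, 0, 0, 0]

```text
clock: 48.85
position: [0.5265, -0.2504, 0.2028]
ee_rot: [0.175, 3.137, 0.002]
force: [-0.8, 0.3, -3.0]
width: 0.072
gripper_force: 30.0
```

```bash
sed -i 's/as_matrix()\[:,1\]/as_matrix()[:2,1]/' r.py; python3 r.py 40
```

```text
[ 0.52648475 -0.25043528  0.20283433] [1.74782268e-01 3.13652847e+00 2.12651868e-03] 0.07210071427507599
rack x 69.32244711161076 y -2.271677717692997
yaw err -0.007649830027197876
[(102.5, 5.6), (154.5, -5.6), (234.0, 11.2), (268.0, -9.8), (295.5, 9.8)]
[(102.0, 5.1), (155.0, -8.4)]
```

Request:
drive_tool:
  steps:
    - [1, -0.5, -4.2, 0, -0.0076]
    - [1, -0.5, -4.2, 0, 0]
    - [1, 0, 0, -15, 0]
    - [1, 0, 0, -15, 0]
    - [1, 0, 0, -15, 0]
    - [1, 0, 0, -10, 0]
    - [1, 0, 0, 0, 0]
    - [1, 0, 0, 0, 0]

```text
clock: 49.57
position: [0.5245, -0.2602, 0.1478]
ee_rot: [-0.189, -3.135, -0.001]
force: [-0.1, 0.9, -2.9]
width: 0.077
gripper_force: 30.0
```

```bash
python3 r.py 41
```

```text
[ 0.52448106 -0.26022979  0.14781015] [-1.88977557e-01 -3.13500030e+00 -6.31306024e-04] 0.07731765132882268
rack x 59.35964763349265 y -1.4448215158986595
yaw err 0.0014301825972979389
[(173.5, 11.4), (206.5, -9.6), (237.0, 9.8)]
[(235.0, 5.5), (240.0, -4.6)]
```

Shift +1.4 along rack x, then lower into the slot.

Request:
drive_tool:
  steps:
    - [1, 0.2, 1.4, 0, 0]
    - [1, 0, 0, -8, 0]
    - [1, 0, 0, -8, 0]
    - [1, 0, 0, -8, 0]
    - [1, 0, 0, -8, 0]
    - [1, 0, 0, -8, 0]
    - [1, 0, 0, -8, 0]
    - [1, 0, 0, -6, 0]
    - [1, 0, 0, -4, 0]
    - [1, 0, 0, 0, 0]
    - [1, 0, 0, 0, 0]

```text
clock: 50.53
position: [0.5247, -0.259, 0.0899]
ee_rot: [-0.19, -3.136, -0.0]
force: [-0.6, 0.1, -1.9]
width: 0.073
gripper_force: 30.0
```

Request:
drive_tool:
  steps:
    - [1, 0, 0, -3, 0]
    - [1, 0, 0, 0, 0]
    - [0.915, 0, 0, 0, 0]
    - [0.9, 0, 0, 0, 0]
    - [0.89, 0, 0, 0, 0]
    - [0.88, 0, 0, 0, 0]
    - [0.87, 0, 0, 0, 0]
    - [0.86, 0, 0, 0, 0]
    - [0.86, 0, 0, 0, 0]
    - [0.86, 0, 0, 0, 0]
  grip_force: 4

```text
clock: 51.37
position: [0.5247, -0.259, 0.087]
ee_rot: [0.189, 3.136, 0.0]
force: [-0.2, 0.4, 0.1]
width: 0.138
gripper_force: 0.0
```

Request:
drive_tool:
  steps:
    - [0.75, 0, 0, 0, 0]
    - [0.7, 0, 0, 0, 0]
    - [0.7, 0, 0, 0, 0]
    - [0.7, 0, 0, 10, 0]
    - [0.65, 0, 0, 25, 0]
    - [0.6, 0, 0, 35, 0]
    - [0.5, 0, 0, 35, 0]
    - [0.4, 0, 0, 35, 0]
    - [0.2, 0, 0, 0, 0]
    - [0.2, 0, 0, 0, 0]

```text
clock: 52.2
position: [0.526, -0.2595, 0.2302]
ee_rot: [0.189, 3.131, -0.003]
force: [-1.0, 0.3, -0.6]
width: 0.642
gripper_force: 0.0
```

```bash
python3 - <<'E'
from h import *
s=observe();print(s['position'],s['force'],s['width'])
d=shot('side','s50'); t=shot('top','t50')
g=np.array([.1187,.9929]); n=np.array([-.9929,.1187]); c=np.array([.516,-.319])
for x in(-.0627,-.0027,.0573):
  print(x,[zscan(d,c+x*g+y*n,lo=.09,hi=.17,ch=2,thr=3) for y in(-.045,-.02,.02,.045)])
# tin measure in top view: colour masks
hsv=cv2.cvtColor(np.ascontiguousarray(t['image']),cv2.COLOR_RGB2HSV)
im=np.zeros((600,800,3),np.uint8)
im[:420,:400]=cv2.resize(t['image'][160:265,95:195],(400,420),interpolation=cv2.INTER_CUBIC)
im[:300,400:800]=cv2.resize(t['image'][180:240,325:405],(400,300),interpolation=cv2.INTER_CUBIC)
im[300:600,400:800]=cv2.resize(d['image'][225:300,255:355],(400,300),interpolation=cv2.INTER_CUBIC)
cv2.imwrite('pics/fin.png',im[:,:,::-1])
# tin A/B via background difference with table darkness
for nm,(u0,v0,u1,v1) in dict(A=(100,165,160,207),B=(100,212,160,262)).items():
  for f in('top0','t50'):
    q=load(f)['image'].copy(); h=cv2.cvtColor(q,cv2.COLOR_RGB2HSV)
    m=((h[:,:,2]>75)|((h[:,:,0]>85)&(h[:,:,0]<130)&(h[:,:,1]>70))).astype(np.uint8); z=np.zeros_like(m); z[v0:v1,u0:u1]=m[v0:v1,u0:u1]
    k,l,st,ce=cv2.connectedComponentsWithStats(cv2.morphologyEx(z,cv2.MORPH_OPEN,np.ones((3,3))))
    i=1+np.argmax(st[1:,4]); cs=cv2.findContours((l==i).astype(np.uint8),0,1)[0]; cn=max(cs,key=cv2.contourArea)
    w=np.array([px(load(f),*p[0],.022)[:2] for p in cn],np.float32); r=cv2.minAreaRect(w*1000); print(nm,f,st[i],r)
E
```

```text
[ 0.52604643 -0.25950032  0.23016853] [-1.03010523  0.26848908 -0.63051807] 0.6421636225069005
-0.0627 [[(138.5, 7.7), (154.0, 5.1), (161.0, -14.1)], [], [], []]
-0.0027 [[(140.0, 5.5)], [], [], []]
0.0573 [[(138.5, 5.3), (166.0, -3.3)], [(140.0, 5.2), (163.5, -3.6)], [(139.5, 5.4), (159.0, -3.2)], [(139.5, 5.3), (167.5, 3.3)]]
A top0 [110 171  38  28 752] ((591.61865234375, 389.07122802734375), (68.66954803466797, 109.58981323242188), 16.31233787536621)
A t50 [110 171  38  29 809] ((591.4716796875, 389.81494140625), (69.38041687011719, 110.81973266601562), 17.087827682495117)
B top0 [113 223  39  27 813] ((439.7467041015625, 373.2352294921875), (109.7686538696289, 67.81790161132812), 77.699462890625)
B t50 [113 223  39  27 835] ((439.1583251953125, 373.55413818359375), (111.16338348388672, 68.51004791259766), 78.89710235595703)
```

```bash
python3 - <<'E'
from h import *
d=load('top0')
for u,v in((148,198),(110,228),(128,245),(130,335),(190,203),(205,185),(155,175)): print((u,v),px(d,u/1.5,v/1.5,.05)[:2],px(d,u/1.5,v/1.5,.1)[:2])
cc=np.array([.5915,.3895]); y=np.array([np.cos(.285),np.sin(.285)]); x=np.array([-y[1],y[0]])
for a in(-.095,.095):
  for b in(-.0375,.0375): print(cc+a*y+b*x)
cc=np.array([.4395,.3735]); y=np.array([np.cos(-.17),np.sin(-.17)]); x=np.array([-y[1],y[0]])
for a in(-.095,.095):
  for b in(-.0375,.0375): print(cc+a*y+b*x)
E
```

```text
(148, 198) [0.74540113 0.47415471] [0.73199183 0.45681324]
(110, 228) [0.68518902 0.5462692 ] [0.67411792 0.52612732]
(128, 245) [0.6513868  0.50951792] [0.64162833 0.49080319]
(130, 335) [0.47562028 0.49809184] [0.4726873  0.47982082]
(190, 203) [0.73536421 0.39107761] [0.72234468 0.37696224]
(205, 185) [0.77171259 0.36264362] [0.75728155 0.34963242]
(155, 175) [0.791968   0.46215246] [0.77675039 0.44527707]
[0.51087555 0.32680273]
[0.48978874 0.39877735]
[0.69321126 0.38022265]
[0.67212445 0.45219727]
[0.33952511 0.35261289]
[0.35221379 0.42653175]
[0.52678621 0.32046825]
[0.53947489 0.39438711]
```

View pics/fin.png

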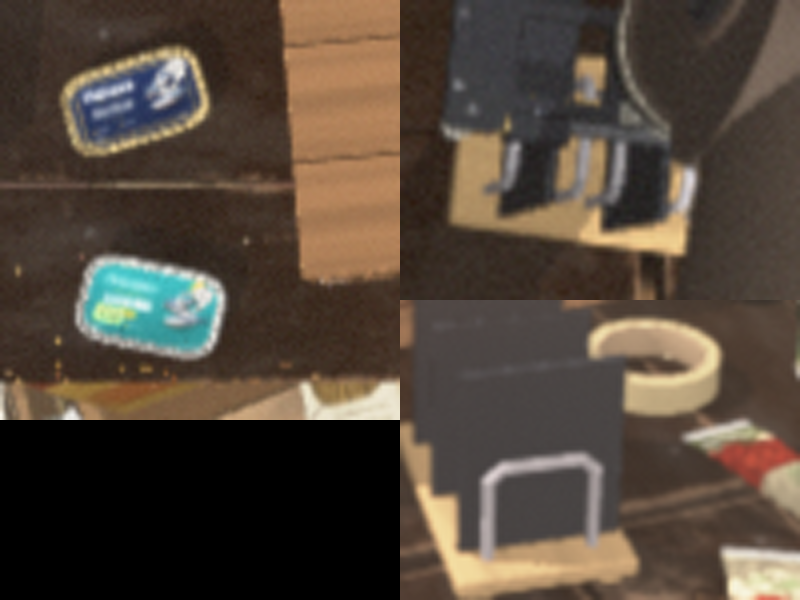

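Request:
drive_tool:
  steps:
    - [0, 3.45, 34.2, 0, -0.0614]
    - [0, 3.45, 34.2, 0, -0.0614]
    - [0, 3.45, 34.2, 0, -0.0614]
    - [0, 3.45, 34.2, 0, -0.0614]
    - [0, 3.45, 34.2, 0, -0.0614]
    - [0, 3.45, 34.2, 0, -0.0614]
    - [0, 3.45, 34.2, 0, -0.0614]
    - [0, 3.45, 34.2, 0, -0.0614]
    - [0, 3.45, 34.2, 0, -0.0614]
    - [0, 3.45, 34.2, 0, -0.0614]
    - [0, 3.45, 34.2, 0, -0.0614]
    - [0, 3.45, 34.2, 0, -0.0614]
    - [0, 3.45, 34.2, 0, -0.0614]
    - [0, 3.45, 34.2, 0, -0.0614]
    - [0, 3.45, 34.2, 0, -0.0614]
    - [0, 3.45, 34.2, 0, -0.0614]
    - [0, 3.45, 34.2, 0, -0.0614]
    - [0, 3.45, 34.2, 0, -0.0614]
    - [0, 3.45, 34.2, 0, -0.0614]
    - [0, 0, 0, 0, 0]
  grip_force: 15

```text
clock: 53.97
position: [0.5867, 0.3993, 0.2241]
ee_rot: [-1.876, -2.513, 0.001]
force: [-2.1, 0.2, -0.1]
width: 1.001
gripper_force: 0.0
```

Request:
drive_tool:
  steps:
    - [0, 0, 0, 0, 0]
    - [0, 0, 0, 0, 0]

```text
clock: 54.13
position: [0.5898, 0.3899, 0.2253]
ee_rot: [-1.884, -2.514, 0.005]
force: [0.5, -0.5, -0.1]
width: 1.001
gripper_force: 0.0
```

```bash
cat > tins.py <<'E'
from h import *
import sys
s=observe(); w=R.from_rotvec(s['ee_rot']).as_matrix()[:2,1]; print(s['position'],'yaw',np.arctan2(w[1],w[0]),s['width'])
d=shot('wrist','wt'+sys.argv[1]); t=shot('top','tt'+sys.argv[1])
for nm,q,vmax in(('wrist',d,384),('top',t,250)):
  h=cv2.cvtColor(np.ascontiguousarray(q['image']),cv2.COLOR_RGB2HSV)
  m=((h[:,:,0]>80)&(h[:,:,0]<130)&(h[:,:,1]>110)&(h[:,:,2]>45)).astype(np.uint8); m[vmax:]=0
  m=cv2.morphologyEx(m,cv2.MORPH_CLOSE,np.ones((7,7)))
  k,l,st,ce=cv2.connectedComponentsWithStats(m)
  for i in range(1,k):
    if st[i,4]<(150 if nm=='top' else 1000): continue
    cn=max(cv2.findContours((l==i).astype(np.uint8),0,1)[0],key=cv2.contourArea)
    W=np.array([px(q,*p[0],.025)[:2] for p in cn],np.float32)*1000
    if abs(W[:,1].mean()-400)<150 or nm=='wrist': print(nm,st[i],[np.round(x,1) for x in cv2.minAreaRect(W)])
E
python3 tins.py 1
```

```text
[0.58984586 0.38987505 0.22532402] yaw 0.2841654706336487 1.0013600059494945
wrist [  84   90   69   92 3501] [array([439.5, 373.3]), array([92.8, 52. ]), np.float64(77.8)]
wrist [ 236  118   48   85 3245] [array([590.4, 389.9]), array([49.6, 91.3]), np.float64(17.4)]
top [133 229  16  18 208] [array([435.8, 347.9]), array([49.6, 44.3]), np.float64(0.1)]
```

Request:
drive_tool:
  steps:
    - [0, 0.6, 0, -30, 0.02]
    - [0, 0, 0, -35, 0]
    - [0, 0, 0, -35, 0]
    - [0, 0, 0, -35, 0]
    - [0, 0, 0, -30, 0]
    - [0, 0, 0, -25, 0]
    - [0, 0, 0, -15, 0]
    - [0, 0, 0, -10, 0]
    - [0, 0, 0, 0, 0]
    - [0, 0, 0, 0, 0]

```text
clock: 55.07
position: [0.5914, 0.3901, 0.0125]
ee_rot: [1.861, 2.531, 0.0]
force: [0.4, -0.2, 0.9]
width: 0.999
gripper_force: 0.0
```

Request:
drive_tool:
  steps:
    - [0.2, 0, 0, -3, 0]
    - [0.4, 0, 0, 0, 0]
    - [0.6, 0, 0, 0, 0]
    - [0.6, 0, 0, 0, 0]
    - [0.6, 0, 0, 0, 0]
    - [0.6, 0, 0, 0, 0]
    - [0.6, 0, 0, 15, 0]
    - [0.6, 0, 0, 35, 0]
    - [0.6, 0, 0, 35, 0]
    - [0.6, 0, 0, 35, 0]
    - [0.6, 0, 0, 20, 0]
    - [0.6, 0, 0, 0, 0]

```text
clock: 56.07
position: [0.5933, 0.3926, 0.1551]
ee_rot: [1.859, 2.53, 0.013]
force: [1.0, 0.3, -0.5]
width: 0.651
gripper_force: 15.0
```

Request:
drive_tool:
  steps:
    - [0.6, 5.4, -31.4, 0, -0.026]
    - [0.6, 5.4, -31.4, 0, -0.026]
    - [0.6, 5.4, -31.4, 0, -0.026]
    - [0.6, 5.4, -31.4, 0, -0.026]
    - [0.6, 5.4, -31.4, 0, -0.026]
    - [0.6, 5.4, -31.4, 0, -0.026]
    - [0.6, 5.4, -31.4, 0, -0.026]
    - [0.6, 5.4, -31.4, 0, -0.025]
    - [0.6, 0, 0, 0, 0]
    - [0.6, 0, 0, -20, 0]
    - [0.6, 0, 0, -20, 0]
    - [0.6, 0, 0, -12, 0]
    - [0.6, 0, 0, 0, 0]
    - [0.6, 0, 0, 0, 0]

```text
clock: 57.23
position: [0.6333, 0.1397, 0.0959]
ee_rot: [-2.111, -2.326, 0.003]
force: [1.1, 0.5, -1.6]
width: 0.65
gripper_force: 15.0
```

Request:
drive_tool:
  steps:
    - [0.6, 0, 0, -1, 0]
    - [0.6, 0, 0, -1, 0]
    - [0.6, 0, 0, 0, 0]

```text
clock: 57.48
position: [0.634, 0.1398, 0.0951]
ee_rot: [2.111, 2.326, 0.0]
force: [0.4, 0.3, -1.2]
width: 0.652
gripper_force: 15.0
```

Request:
drive_tool:
  steps:
    - [0.6, 0, 0, -1, 0]
    - [0.6, 0, 0, -1, 0]
    - [0.6, 0, 0, 0, 0]

```text
clock: 57.73
position: [0.6343, 0.1398, 0.0937]
ee_rot: [2.111, 2.326, 0.001]
force: [-0.4, -0.2, 3.2]
width: 0.65
gripper_force: 15.0
```

Request:
drive_tool:
  steps:
    - [0.45, 0, 0, 0, 0]
    - [0.3, 0, 0, 0, 0]
    - [0.1, 0, 0, 0, 0]
    - [0, 0, 0, 10, 0]
    - [0, 0, 0, 30, 0]
    - [0, 0, 0, 35, 0]
    - [0, 0, 0, 35, 0]
    - [0, 0, 0, 20, 0]
    - [0, -21.7, 25.9, 0, -0.0344]
    - [0, -21.7, 25.9, 0, -0.0344]
    - [0, -21.7, 25.9, 0, -0.0344]
    - [0, -21.7, 25.9, 0, -0.0344]
    - [0, -21.7, 25.9, 0, -0.0344]
    - [0, -21.7, 25.9, 0, -0.0344]
    - [0, -21.7, 25.9, 0, -0.0344]
    - [0, -21.7, 25.9, 0, -0.0344]
    - [0, -21.7, 25.9, 0, -0.0344]
    - [0, 0, 0, 0, 0]
    - [0, 0, 0, 0, 0]

```text
clock: 59.32
position: [0.437, 0.3749, 0.2237]
ee_rot: [-2.44, -1.978, -0.001]
force: [1.0, -1.2, -0.6]
width: 0.999
gripper_force: 0.0
```

```bash
python3 tins.py 2; python3 - <<'E'
from h import *
d=load('tt2'); print(px(d,0,0,0)[:1])
h=cv2.cvtColor(np.ascontiguousarray(d['image']),cv2.COLOR_RGB2HSV); m=((h[:,:,0]>80)&(h[:,:,0]<130)&(h[:,:,1]>90)).astype(np.uint8); m[:,:165]=0; m[:,300:]=0; m[:120]=0; m[240:]=0
k,l,st,ce=cv2.connectedComponentsWithStats(cv2.morphologyEx(m,cv2.MORPH_CLOSE,np.ones((5,5))))
for i in range(1,k):
  if st[i,4]>60: print(st[i],S(px(d,*ce[i],.115)[:2]))
E
```

```text
[0.43699396 0.37491243 0.2236633 ] yaw -0.20820662751916744 0.9988043400205207
wrist [ 237  119   49   87 3287] [array([438.9, 373.2]), array([93.1, 51.1]), np.float64(77.1)]
top [116 226  33  21 474] [array([439.8, 372.4]), array([92.7, 48.4]), np.float64(78.8)]
[1.18861899]
[197 158  20  14 110] [0.04260459 0.05358276]
```

Request:
drive_tool:
  steps:
    - [0, 2, -1.7, -30, -0.01]
    - [0, 0, 0, -35, 0]
    - [0, 0, 0, -35, 0]
    - [0, 0, 0, -35, 0]
    - [0, 0, 0, -30, 0]
    - [0, 0, 0, -25, 0]
    - [0, 0, 0, -15, 0]
    - [0, 0, 0, -10, 0]
    - [0, 0, 0, 0, 0]
    - [0, 0, 0, 0, 0]

```text
clock: 60.25
position: [0.4417, 0.3703, 0.0083]
ee_rot: [2.456, 1.958, 0.0]
force: [0.5, 0.9, 0.0]
width: 1.002
gripper_force: 0.0
```

Request:
drive_tool:
  steps:
    - [0.2, 0, 0, -2, 0]
    - [0.4, 0, 0, 0, 0]
    - [0.6, 0, 0, 0, 0]
    - [0.6, 0, 0, 0, 0]
    - [0.6, 0, 0, 0, 0]
    - [0.6, 0, 0, 0, 0]
    - [0.6, 0, 0, 15, 0]
    - [0.6, 0, 0, 35, 0]
    - [0.6, 0, 0, 35, 0]
    - [0.6, 0, 0, 35, 0]
    - [0.6, 0, 0, 20, 0]
    - [0.6, 0, 0, 0, 0]

```text
clock: 61.25
position: [0.4429, 0.3729, 0.1509]
ee_rot: [-2.454, -1.96, -0.012]
force: [0.5, -0.1, -1.1]
width: 0.655
gripper_force: 15.0
```

Request:
drive_tool:
  steps:
    - [0.6, 9.9, -26.9, 0, 0.0354]
    - [0.6, 9.9, -26.9, 0, 0.0354]
    - [0.6, 9.9, -26.9, 0, 0.0354]
    - [0.6, 9.9, -26.9, 0, 0.0354]
    - [0.6, 9.9, -26.9, 0, 0.0354]
    - [0.6, 9.9, -26.9, 0, 0.0354]
    - [0.6, 9.9, -26.9, 0, 0.0354]
    - [0.6, 9.9, -26.9, 0, 0.0354]
    - [0.6, 9.9, -26.9, 0, 0.0354]
    - [0.6, 0, 0, 0, 0]
    - [0.6, 0, 0, -20, 0]
    - [0.6, 0, 0, -20, 0]
    - [0.6, 0, 0, -8, 0]
    - [0.6, 0, 0, 0, 0]
    - [0.6, 0, 0, 0, 0]

```text
clock: 62.5
position: [0.5294, 0.129, 0.0975]
ee_rot: [-2.112, -2.325, 0.002]
force: [-0.5, -0.6, -1.2]
width: 0.65
gripper_force: 15.0
```

Request:
drive_tool:
  steps:
    - [0.6, 0, 0, -1.5, 0]
    - [0.6, 0, 0, -1.5, 0]
    - [0.6, 0, 0, 0, 0]

```text
clock: 62.75
position: [0.53, 0.1291, 0.0952]
ee_rot: [2.113, 2.325, 0.001]
force: [-0.6, 0.2, -1.1]
width: 0.651
gripper_force: 15.0
```

Request:
drive_tool:
  steps:
    - [0.6, 0, 0, -1, 0]
    - [0.6, 0, 0, -1, 0]
    - [0.6, 0, 0, 0, 0]

```text
clock: 63.0
position: [0.5302, 0.1291, 0.0945]
ee_rot: [2.112, 2.325, 0.002]
force: [-4.8, -1.8, 13.0]
width: 0.649
gripper_force: 15.0
```

Request:
drive_tool:
  steps:
    - [0.6, 0, 0, 1, 0]
    - [0.5, 0, 0, 0, 0]
    - [0.35, 0, 0, 0, 0]
    - [0.25, 0, 0, 0, 0]
    - [0.25, 0, 0, 0, 0]
    - [0.25, 0, 0, 10, 0]
    - [0.25, 0, 0, 30, 0]
    - [0.25, 0, 0, 35, 0]
    - [0.25, 0, 0, 35, 0]
    - [0.25, -15, 25, 20, 0]
    - [0.25, -15, 35, 0, 0]
    - [0.25, -15, 35, 0, 0]
    - [0.25, -15, 35, 0, 0]
    - [0.25, -15, 35, 0, 0]
    - [0.25, -15, 35, 0, 0]
    - [0.25, -15, 35, 0, 0]
    - [0.25, 0, 0, 0, 0]
    - [0.25, 0, 0, 0, 0]

```text
clock: 64.5
position: [0.4232, 0.3664, 0.2244]
ee_rot: [-2.106, -2.33, -0.001]
force: [-0.3, -0.8, -0.2]
width: 0.752
gripper_force: 0.0
```

```bash
python3 - <<'E'
from h import *
print(observe()['position'])
d=shot('top','t60')
h=cv2.cvtColor(np.ascontiguousarray(d['image']),cv2.COLOR_RGB2HSV); m=((h[:,:,0]>80)&(h[:,:,0]<130)&(h[:,:,1]>90)).astype(np.uint8); m[:,:165]=0; m[:,300:]=0; m[:120]=0; m[240:]=0
k,l,st,ce=cv2.connectedComponentsWithStats(cv2.morphologyEx(m,cv2.MORPH_CLOSE,np.ones((5,5))))
for i in range(1,k):
  if st[i,4]>60: print(st[i],S(px(d,*ce[i],.115)[:2]))
d=shot('side','s60')
g=np.array([.1187,.9929]); n=np.array([-.9929,.1187]); c=np.array([.516,-.319])
for x in(-.0627,-.0027,.0573): print(x,[zscan(d,c+x*g+y*n,lo=.09,hi=.17,ch=2,thr=3) for y in(-.045,.02)])
# movement of other goods vs start
a=load('side0')['image'].astype(int); b=d['image'].astype(int); df=np.abs(a-b).max(2)
for nm,P3 in dict(tape=(.682,-.203,.02),tube=(.65,-.42,.02),pen=(.409,.078,.01)).items():
  u,v=proj(d,P3).astype(int); print(nm,df[v-8:v+8,u-12:u+12].mean())
E
```

```text
[0.42315674 0.36644869 0.22442753]
[197 158  21  14 130] [0.04400374 0.05251567]
[196 193  34  19 418] [-0.06068746  0.05044353]
-0.0627 [[(138.5, 7.7), (161.0, -9.2)], []]
-0.0027 [[(140.0, 4.9)], []]
0.0573 [[(138.0, 5.3), (166.0, -3.2)], [(139.0, 5.0), (159.0, -3.1)]]
tape 27.111979166666668
tube 5.578125
pen 3.8385416666666665
```

```bash
python3 - <<'E'
from h import *
a=load('top0')['image'].astype(int); b=load('t60')['image'].astype(int); df=np.abs(a-b).max(2)
print('tape',df[135:175,305:350].mean(),'tubes',df[140:200,350:450].mean(),'pen',df[238:253,205:260].mean())
arm.sign_off()
E
```

```text
tape 16.793333333333333 tubes 10.994166666666667 pen 4.174545454545455
the job is handed in; nothing more can be done
```

The job is handed in. All three slates stand on edge in separate rack slots and both tins are on the step, but the first two slates slid down the step end and touched the table before I had a firm grip on them, against your instruction; only the third was pinched without dropping. The pen and tubes look unmoved. I could not confirm the tape: the pictures there changed from the start, and I handed in without finding out why.

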